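Set out a border row of printing blocks with a spacer

TASK

Set out the good printing blocks in a row along the rail, the longest next to the end stop and then in order of length, each lengthwise at right angles to the rail with one end up against it, its handle up. Stand the spacer in every gap, first against the end stop and then against the block just set, and set the next block up to it, so that the row starts one spacer thickness from the stop and neighbouring blocks are one spacer thickness apart. Put every broken block in the repair crate, leave the spacer standing on its cork mat, and leave the jar and the tin where they are.

Things in the scene. Friction and masses are not known exactly. Their poses are not given: they have to be found in the camera images.
- b1 (a point): A good hand-printing block lying face down: a plain rectangular dark-wood body 130 mm long (its own x), 64 mm wide (y), 30 mm thick, with a pale wooden handle bar on its back, 56 mm long (x), 18 mm thick (y), from 30 to 72 mm above the table, centred. Mass about 0.35 kg. The point is on the block's centre line, half-way up (36 mm above its underside); z up. May be absent.
- b2 (a point): A good hand-printing block lying face down: a plain rectangular dark-wood body 110 mm long (its own x), 64 mm wide (y), 30 mm thick, with a pale wooden handle bar on its back, 56 mm long (x), 18 mm thick (y), from 30 to 72 mm above the table, centred. Mass about 0.3 kg. The point is on the block's centre line, half-way up (36 mm above its underside); z up. May be absent.
- b3 (a point): A good hand-printing block lying face down: a plain rectangular dark-wood body 90 mm long (its own x), 64 mm wide (y), 30 mm thick, with a pale wooden handle bar on its back, 56 mm long (x), 18 mm thick (y), from 30 to 72 mm above the table, centred. Mass about 0.24 kg. The point is on the block's centre line, half-way up (36 mm above its underside); z up. May be absent.
- b4 (a point): A good hand-printing block lying face down: a plain rectangular dark-wood body 70 mm long (its own x), 64 mm wide (y), 30 mm thick, with a pale wooden handle bar on its back, 56 mm long (x), 18 mm thick (y), from 30 to 72 mm above the table, centred. Mass about 0.19 kg. The point is on the block's centre line, half-way up (36 mm above its underside); z up. May be absent.
- r1 (a point): A broken hand-printing block: 100 mm long (x), 64 mm wide (y), 30 mm thick, same handle as the good blocks (56 x 18 mm, 30 to 72 mm high, centred), but one corner of the body is split away (a 50 x 32 mm piece missing at +x, +y). About 0.25 kg. The point is at the centre of the handle's outline, half-way up (36 mm above the underside).
- r2 (a point): A broken hand-printing block: 100 mm long (x), 64 mm wide (y), 30 mm thick, same handle as the good blocks (56 x 18 mm, 30 to 72 mm high, centred), but one corner of the body is split away (a 50 x 32 mm piece missing at +x, +y). About 0.25 kg. The point is at the centre of the handle's outline, half-way up (36 mm above the underside).
- spacer (a point): The spacer: a pale wooden block 90 mm long (x), 30 mm thick (y) and 32 mm high, with an upright grip tab on top, 50 mm long (x), 16 mm thick (y), from 32 to 76 mm high, centred; about 0.2 kg. It starts standing on the cork mat. The point is at its centre, half-way up (38 mm above its underside). Its 30 mm thickness is the gap wanted.
- rail: The L-shaped aluminium registration rail, screwed to the table, 24 mm high. Its origin is the inner corner of the L, at table height. The long leg (the rail) is 26 mm deep and runs from there along its +y for 300 mm; its straight face is the plane x = 0 and the blocks lie on the -x side of it. The short leg (the end stop) is 20 mm thick, runs along -x for 120 mm, and its face is the plane y = 0; the row grows from it towards +y.
- mat: Cork mat, 130 (x) x 100 (y) x 3 mm, fixed flat on the table: the spacer's resting place. Origin at the centre of its underside.
- crate: Open slatted wooden repair crate, fixed, 200 (x) x 220 (y) x 75 mm high, walls 8 mm, floor about 8 mm. Origin at the centre of its underside.
- jar: Bystander: amber glass jar with a steel lid, 44 mm across, 65 mm high. Origin under its centre. Leave it alone.
- tin: Bystander: steel tin, 44 mm across, 45 mm high. Origin under its centre. Leave it alone.
Mind the look-alikes: they are no part of the job. What is shaped like the part that bears r2 but blue is not meant.

How it is judged:
By the outcome, as a careful person would: the job done as asked, in the order asked, and still so for the second after the job is handed in, with the robot touching nothing.
Of block_b1, block_b2, block_b3, block_b4 only 2 to 3 are there at a start; the rules pass over those that are not, and their reading is None.
At some moment in a run one of block_b1, block_b2, block_b3, block_b4, broken_r1, broken_r2 may be knocked a few centimetres aside while the robot is not near it.
Once in a run the grip may slacken for a moment while it holds something.
It also fails if it takes over 210 s, if anything falls off the work surface, if the arm or the gripper's body presses on something with over 40 N, if the wrist force passes 120 N, or if a joint passes its speed limit or range.

ROBOT

A 7-joint arm with a two-finger parallel gripper is mounted at the origin on the work surface. World frame = base frame: x ahead of the robot, y to its left, z up, the work surface at z = 0. Lengths are in m, angles in rad, forces in N, time in s.
With the tool pointing down it reaches from about 0.425 to 0.925 m from the base axis. Payload 6.8 kg.
Tool frame: the origin (TCP) lies at the very end of the fingers, on their centre line; the grasp point (between the pads) lies bot.grip_point_offset behind it (bot.grip_point_offset is the distance from the TCP to the grasp point, in m); z points along the fingers, y is the line along which they close (so a half turn about z gives the same grasp; the last joint's range is limited). The gripper opens to 85 mm and grips with 20 to 120 N. Pads are 22 mm wide; open, the fingers measure 114 mm over their backs; the gripper's body (76 mm by 85 mm) begins 54 mm behind the grasp point. The pads swing forward as they close: fully open they stand 13 mm farther back than shut.
Start: joints at [1.012, 0.477, 0.022, 1.555, -0.011, 1.109, -0.083], TCP at [0.294, -0.608, 0.231] pointing down, gripper open.
Joint ranges: [-2.96, 2.96], [-0.34, 2.1], [-1.41, 1.46], [0.24, 2.44], [-1.37, 4.51], [0.17, 1.92], [-2.96, 2.96]. Speed limits (rad/s): [2.39, 2.39, 3.14, 3.14, 3.14, 3.14, 3.14].

INTERFACE

Orientations are given as a unit quaternion [w, x, y, z].
In Python, from station import bot, imaging gives the robot as it stands. The module is installed in compiled form; this text tells all that it offers.
- The arm moves only by the tool carry_out, never from a script. Its argument "targets" is one flat list of numbers, 5 for each row, row after row: the closure in counts, from 0 (fully open) to 255 (shut), then the shift along the world's x, y, z in mm, then the turn about the world's z in degrees. A call has 1 to 20 rows; each row shifts and turns the commanded pose from where the row before left it; what a row does not reach is not made up. A row lasts 1/10 s, in which the tool goes at most 50 mm and 8.59 degrees, less where a joint would pass 70% of its speed; a pose out of reach is approached as far as the arm can. A call is refused whole if a number of a shift passes 50 or a number of a turn 8.59, either way. A call with a gripper value outside its range is refused whole. The fingers move at their own pace and stop on an object; "newtons" is the grip in N (left out, the last holds). Time passes only in rows, so rows that do not move let the fingers close. It gives the time, the measured TCP pose, the force, the opening and the grip force at its end, in the units of the state.
- bot.get_obs(): the state, without advancing time (a new reading comes with each control period).
- imaging.read_camera(name): name is "scene" or "top"; returns a dict with "frame" (384x512x3 uint8, red, green, blue), "fov_y" (degrees; the focal length in pixels is half the picture's height over the tangent of half this angle, whatever the lens; pixels are square), "cx", "cy" (the principal point, pixels), "pose" (4x4, takes a point from camera to world coordinates). Camera axes: x right, y up, looking along -z (the intrinsics and any distortion apply to the point x, -y, -z); pixel columns grow to the right and rows downward; lengths in m; the calibration is good to about 2 mm. A picture is of the moment at which its call begins. There is no depth.
- bot.hand_in(): hands the job in; it is judged then, once.
The state is a dict: "t": time; "q": joint angles; "joint_vel": joint speeds; "joint_torque": joint torques, N m; "eef_pos": TCP position; "tool_rot": TCP orientation; "contact_force": force on the tool from outside, world axes, zero at the start; "torque": the same for the moment, N m; "gripper_width": opening from 0.0 (shut) to 1.0 (fully open); "grasp_force": force on a finger pad.
Only numpy, scipy, OpenCV 4.12 (cv2) and the standard library are available. Lean on these libraries where they do the work, as an engineer would, in place of code of your own. Each camera call takes 0.05 s, during which the arm holds its last target. There are 200 camera calls.

## Working session

There is one attempt and no reset: what is moved stays moved. The work goes in short steps, Python scripts to look and compute and a tool call to move; the robot and the scene stay as the last step left them, time stands still between calls to the robot, and variables do not carry over. Pictures are saved under pics/ and viewed, at most 14 in all, crops included, and the job is handed in when it is done.

Besides the shell and the picture viewer there is one more tool, called as name(argument=value, ...), one argument or row to a line, values as JSON. carry_out: Moves the arm, as the interface text tells. Its arguments: {"type":"object","properties":{"targets":{"type":"array","items":{"type":"number"}},"newtons":{"type":"number"}},"required":["targets"]}

```bash
mkdir -p pics; python3 - <<'E'
from station import bot, imaging
import cv2
o=bot.get_obs(); print(o, bot.grip_point_offset)
for n in("scene","top"):
    c=imaging.read_camera(n); cv2.imwrite(f"pics/{n}0.png",cv2.resize(c["frame"][:,:,::-1],(800,600),interpolation=cv2.INTER_CUBIC))
    print(n,{k:v for k,v in c.items() if k!="frame"})
E
```

```text
{'t': 0.0, 'q': array([ 1.01190983,  0.47781808,  0.02231773,  1.55641334, -0.01151831,
        1.10932023, -0.08312615]), 'joint_vel': array([ 0.00040052,  0.0007213 , -0.00021656, -0.00023584, -0.001267  ,
       -0.00011756, -0.00025382]), 'joint_torque': array([ 7.23485828e-04, -5.96452045e+01,  1.60844665e+00, -2.81197751e+01,
        1.24697608e-02,  9.49470385e-03, -1.69559803e-05]), 'eef_pos': array([ 0.29383124, -0.60704519,  0.23032933]), 'tool_rot': array([-8.78654991e-04,  9.74705079e-01,  2.23493110e-01, -2.57974676e-04]), 'contact_force': array([ 0.03870067, -0.07351614, -0.52788417]), 'torque': array([ 0.00684018, -0.03709458, -0.02067282]), 'grasp_force': 0.0, 'gripper_width': 0.9983128700441005} 0.0187
scene {'fov_y': 57.75287013127184, 'cx': 249.5805870805485, 'cy': 190.6483592009984, 'pose': array([[ 0.84828355, -0.4580204 ,  0.26576744,  0.75940786],
       [ 0.52953263,  0.73066947, -0.43094932, -0.49031511],
       [ 0.00319543,  0.50629975,  0.86235164,  0.98316469],
       [ 0.        ,  0.        ,  0.        ,  1.        ]])}
top {'fov_y': 45.79237020952706, 'cx': 251.8473093447014, 'cy': 188.50806277100966, 'pose': array([[ 6.06283451e-03,  9.94686838e-01, -1.02768367e-01,
         3.57129497e-01],
       [-9.99955533e-01,  6.77292039e-03,  6.56203725e-03,
        -6.75266032e-04],
       [ 7.22321405e-03,  1.02724012e-01,  9.94683670e-01,
         1.37730752e+00],
       [ 0.00000000e+00,  0.00000000e+00,  0.00000000e+00,
         1.00000000e+00]])}
```

View pics/scene0.png

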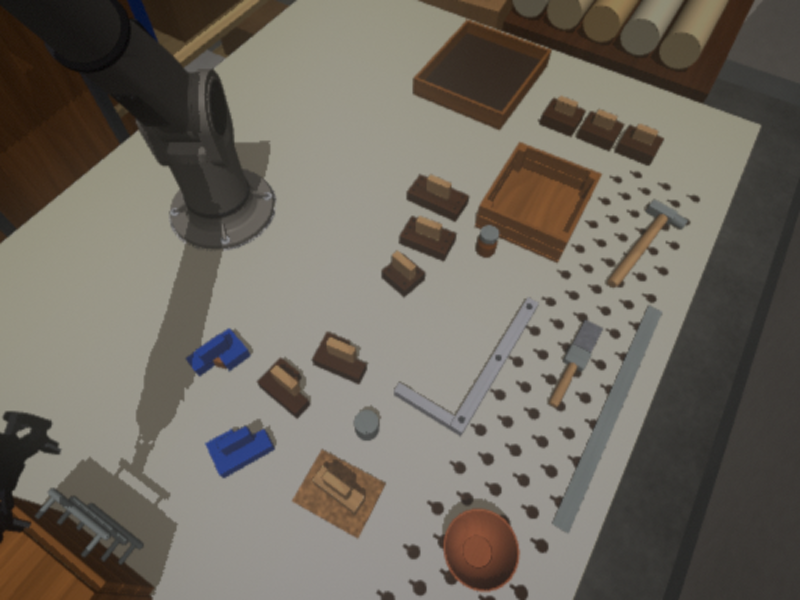

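View pics/top0.png

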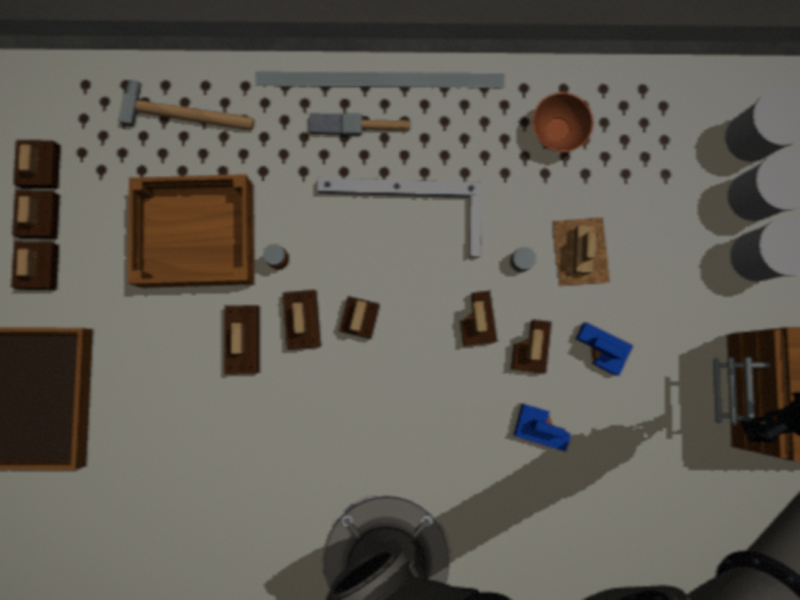

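Top view (800x600):
- Good candidates are at (241,340), about 130 mm (b1), (301,320), about 110 mm (b2), and (359,317), about 70 mm (b4).
- Broken brown blocks are at (479,319) and (533,347). The blue ones at (603,349) and (543,427) are look-alikes.
- Three stock blocks sit at the far left (35,165–265), out of the way.
- The rail corner is at about (471,195), the mat at (581,251), the crate at (190,230), the jar at (275,256) and the tin at (522,259).

Next I'll fit the models in both views.

```bash
cat > h.py <<'E'
import numpy as np, cv2
from scipy.optimize import minimize
from station import bot, imaging
S=4
def box(x0,x1,y0,y1,z0,z1): return np.array([[x,y,z] for x in(x0,x1) for y in(y0,y1) for z in(z0,z1)])/1000
def block(L): return [box(-L/2,L/2,-32,32,0,30)]
HAND=[box(-28,28,-9,9,30,72)]
BROK=[box(-50,50,-32,0,0,30),box(-50,0,-32,32,0,30)]
SP=[box(-45,45,-15,15,0,32),box(-25,25,-8,8,32,76)]
RAIL=[box(0,26,-20,300,0,24),box(-120,26,-20,0,0,24)]
CRATE=[box(-100,100,-110,110,0,75)]
MAT=[box(-65,65,-50,50,0,3)]
def cams(): return {n:imaging.read_camera(n) for n in("top","scene")}
def proj(c,P):
    f=192/np.tan(np.radians(c["fov_y"])/2); T=c["pose"]
    p=(P-T[:3,3])@T[:3,:3]; return np.c_[c["cx"]+f*p[:,0]/-p[:,2], c["cy"]-f*p[:,1]/-p[:,2]]
def ray(c,uv,z):
    f=192/np.tan(np.radians(c["fov_y"])/2); T=c["pose"]
    d=T[:3,:3]@np.array([(uv[0]-c["cx"])/f,-(uv[1]-c["cy"])/f,-1]); o=T[:3,3]
    return (o+d*(z-o[2])/d[2])[:2]
def place(P,p):
    x,y,a,z=p; c,s=np.cos(a),np.sin(a); return P@np.array([[c,-s,0],[s,c,0],[0,0,1]]).T+[x,y,z]
def render(c,parts,p,roi):
    u0,v0,u1,v1=roi; m=np.zeros(((v1-v0)*S,(u1-u0)*S),np.uint8)
    for P in parts:
        q=(proj(c,place(P,p))+0.5-[u0,v0])*S-0.5
        cv2.fillConvexPoly(m,cv2.convexHull(np.round(q*16).astype(np.int32)),255,shift=4)
    return cv2.resize(m,None,fx=1/S,fy=1/S,interpolation=cv2.INTER_AREA)/255.
def feat(c,kind):
    I=c["frame"].astype(float); 
    sat=(I[...,0]-I[...,2])/(I.max(2)+1)
    if kind=="brown": return np.clip((sat-0.2)/0.15,0,1)
    if kind=="rail": return np.clip((0.075-sat)/0.05,0,1)
def fit(C,parts,p0,kind="brown",freez=True,names=("top","scene"),pad=6):
    F={};R={}
    for n in names:
        q=np.vstack([proj(C[n],place(P,p0)) for P in parts]); a=np.floor(q.min(0)-pad).astype(int); b=np.ceil(q.max(0)+pad).astype(int)
        a=np.maximum(a,0); b=np.minimum(b,[512,384]); R[n]=(*a,*b); F[n]=feat(C[n],kind)[a[1]:b[1],a[0]:b[0]]
    sc=np.array([.01,.01,.1,.01])
    def cost(v):
        p=p0+np.r_[v,np.zeros(4-len(v))]*sc
        return sum(np.abs(render(C[n],parts,p,R[n])-F[n]).sum() for n in names)
    k=4 if freez else 3
    best=None
    sim=np.vstack([np.zeros(k),np.eye(k)]) 
    r=minimize(cost,np.zeros(k),method="Nelder-Mead",options=dict(initial_simplex=sim,xatol=1e-3,fatol=.05,maxiter=600))
    r=minimize(cost,r.x,method="Nelder-Mead",options=dict(initial_simplex=r.x-.5*(sim-.3),xatol=1e-3,fatol=.05,maxiter=600))
    return p0+np.r_[r.x,np.zeros(4-k)]*sc, r.fun
def show(p): return f"x {p[0]*1000:.1f} y {p[1]*1000:.1f} yaw {np.degrees(p[2]):.1f} z {p[3]*1000:.1f}"
E
cat > m0.py <<'E'
from h import *
C=cams(); c=C["top"]
I=c["frame"]
print("table",I[200,100],"rail",I[120,250],"block",I[225,150],"handle",I[215,151])
def ini(u,v,a,z=.03): return np.r_[ray(c,(u*.64,v*.64),z),np.radians(a),0]
obs={"b1":(block(130)+HAND,ini(241,340,0)),"b2":(block(110)+HAND,ini(301,320,5)),"b4":(block(70)+HAND,ini(359,317,-15)),
"r1":(BROK+HAND,ini(479,319,5)),"r2":(BROK+HAND,ini(533,347,-5)),"r1'":(BROK+HAND,ini(479,319,185)),"r2'":(BROK+HAND,ini(533,347,175))}
for k,(P,p) in obs.items():
    q,f=fit(C,P,p); q2,f2=fit(C,P,np.r_[q[:3],0],freez=False); print(k,show(q),round(f,1),'|',show(q2),round(f2,1))
for L in(70,90,110,130):
    print(L,[round(fit(C,block(L)+HAND,obs[k][1],freez=False)[1],1) for k in("b1","b2","b4")])
p=np.r_[ray(c,(471,195),0.024)*0+ray(c,(471*.64,195*.64),.024),0,0]
for fz in(True,False):
    q,f=fit(C,RAIL,p,"rail",fz); print("rail",show(q),f)
q,f=fit(C,CRATE,ini(190,230,0,.04)); print("crate",show(q),f)
q,f=fit(C,MAT+SP,ini(581,251,0,.0),freez=False); print("mat(with sp)",show(q),f)
t=c["frame"]; crop=lambda n,a:cv2.resize(C[n]["frame"][a[1]:a[3],a[0]:a[2],::-1],(400,300),interpolation=cv2.INTER_CUBIC)
cv2.imwrite("pics/crop1.png",np.vstack([np.hstack([crop("top",(280,170,416,272)),crop("top",(330,130,410,190))]),np.hstack([(np.repeat(feat(c,"rail")[100:190,190:310,None],3,2)*255).astype(np.uint8).repeat(4,0).repeat(4,1)[:300,:400],crop("scene",(100,200,260,320))])]))
E
python3 m0.py
```

```text
table [127 126 116] rail [127 125 125] block [115  93  63] handle [129 107  73]
b1 x 409.9 y 284.3 yaw 1.8 z -4.5 466.5 | x 409.6 y 281.8 yaw 1.8 z 0.0 464.0
b2 x 448.3 y 169.9 yaw 6.5 z -6.2 533.6 | x 447.7 y 168.6 yaw 6.5 z 0.0 524.9
b4 x 453.6 y 58.7 yaw -11.4 z -6.5 350.6 | x 454.0 y 57.8 yaw -11.3 z 0.0 382.9
r1 x 453.9 y -166.6 yaw 7.5 z -5.2 241.1 | x 453.9 y -166.0 yaw 8.0 z 0.0 240.1
r2 x 403.0 y -270.7 yaw -7.9 z -2.4 225.1 | x 402.6 y -270.5 yaw -7.8 z 0.0 246.9
r1' x 445.6 y -172.2 yaw 192.0 z -5.5 543.1 | x 446.5 y -177.7 yaw 211.7 z 0.0 525.1
r2' x 392.3 y -273.5 yaw 178.8 z 4.3 679.6 | x 390.8 y -272.8 yaw 177.7 z 0.0 669.4
70 [np.float64(687.0), np.float64(701.7), np.float64(361.3)]
90 [np.float64(675.4), np.float64(565.9), np.float64(627.2)]
110 [np.float64(503.4), np.float64(547.0), np.float64(962.3)]
130 [np.float64(481.1), np.float64(840.5), np.float64(1291.9)]
rail x 694.9 y -159.4 yaw -1.0 z 2.8 1528.793268168098
rail x 695.6 y -158.9 yaw -0.8 z 0.0 1559.2904249932055
crate x 613.6 y 376.9 yaw 2.0 z 0.8 602.1169200053276
mat(with sp) x 587.4 y -376.1 yaw 4.7 z 0.0 102.8758724652401
```

View pics/crop1.png

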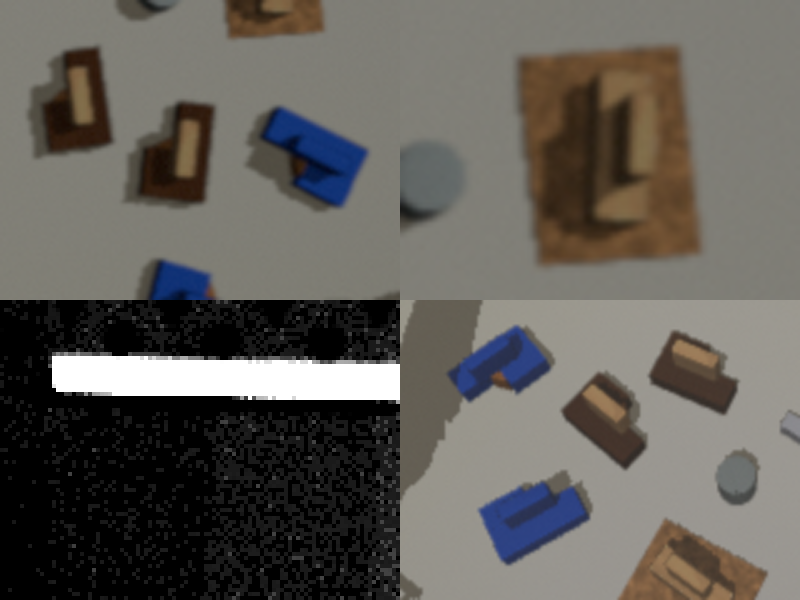

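The crop confirms r1 and r2 are the brown notched blocks, and the notched shapes at the right and below are blue. The good-block residuals are large, so I'll check them with an overlay.

```bash
cat > ov.py <<'E'
from h import *
def overlay(C,items,fn,rois,mask=None):
    out=[]
    for n,a in rois:
        im=C[n]["frame"][:,:,::-1].copy()
        if mask: im=(feat(C[n],mask)[...,None].repeat(3,2)*255).astype(np.uint8)
        w=800//len(rois) if len(rois)>1 else 800
        k=w/(a[2]-a[0]); im=cv2.resize(im[a[1]:a[3],a[0]:a[2]],None,fx=k,fy=k,interpolation=cv2.INTER_CUBIC)
        for P,p in items:
            for B in P:
                q=(proj(C[n],place(B,p))+.5-[a[0],a[1]])*k-.5
                cv2.polylines(im,[cv2.convexHull(np.round(q*8).astype(np.int32))],True,(0,255,0),1,shift=3)
        out.append(im)
    h=max(o.shape[0] for o in out); out=[cv2.copyMakeBorder(o,0,h-o.shape[0],0,0,cv2.BORDER_CONSTANT) for o in out]
    cv2.imwrite(fn,np.hstack(out))
E
python3 - <<'E'
from ov import *
C=cams(); r=np.radians
it=[(block(130)+HAND,[.4096,.2818,r(1.8),0]),(block(110)+HAND,[.4477,.1686,r(6.5),0]),(block(70)+HAND,[.454,.0578,r(-11.3),0]),(RAIL,[.6956,-.1589,r(-.8),0]),(CRATE,[.6136,.3769,r(2),0])]
rois=[("top",(75,105,315,245)),("scene",(230,80,390,290))]
overlay(C,it,"pics/o1a.png",rois); overlay(C,[],"pics/o1b.png",rois,"brown")
a=cv2.imread("pics/o1a.png"); b=cv2.imread("pics/o1b.png"); v=np.vstack([a,b]); v=cv2.resize(v,None,fx=600/v.shape[0],fy=600/v.shape[0]); cv2.imwrite("pics/o1.png",v)
E
```

```text
(no output)
```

View pics/o1.png

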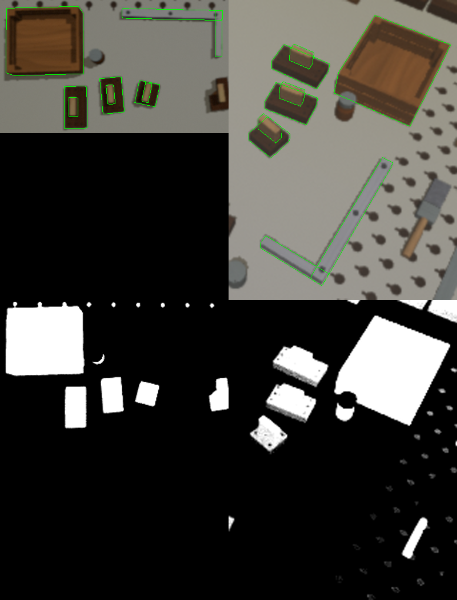

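```bash
python3 - <<'E'
s=open('h.py').read()
s=s.replace('''    sc=np.array([.01''','''        F[n]=cv2.morphologyEx(F[n],cv2.MORPH_CLOSE,np.ones((5,5))) if kind=="brown" else cv2.medianBlur(F[n].astype(np.float32),3)
        W[n]=cv2.dilate((render(C[n],parts,p0,R[n])>0).astype(np.uint8),np.ones((2*dil+1,2*dil+1)))
    sc=np.array([.01''',1)
s=s.replace("F={};R={}","F={};R={};W={}").replace("pad=6","pad=6,dil=5").replace("R[n])-F[n]).sum()","R[n])-F[n])[W[n]>0].sum()")
open('h.py','w').write(s)
s=open('m0.py').read(); s=s[:s.index('for L in')]+s[s.index('p=np.r_[ray'):s.index('t=c["fr')]
s=s.replace("print(\"table\"","0 and print(\"table\"")
s+='''
for n in("top","scene"):
    print(n,"rail",show(fit(C,RAIL,q*0+np.array([.6956,-.1589,-.014,0]),"rail",False,(n,))[0]),"b2",show(fit(C,*obs["b2"],"brown",False,(n,))[0]),"r1",show(fit(C,*obs["r1"],"brown",False,(n,))[0]))
'''
open('m0.py','w').write(s)
E
python3 m0.py
```

```text
b1 x 408.8 y 282.8 yaw 1.5 z -5.1 296.3 | x 409.9 y 282.4 yaw 1.9 z 0.0 281.9
b2 x 448.7 y 169.4 yaw 5.6 z -5.9 259.7 | x 448.5 y 167.8 yaw 4.6 z 0.0 271.9
b4 x 453.4 y 58.9 yaw -13.2 z -7.3 229.0 | x 453.1 y 57.9 yaw -10.3 z 0.0 242.4
r1 x 454.5 y -166.6 yaw 8.1 z -5.4 219.5 | x 453.1 y -166.6 yaw 6.9 z 0.0 227.5
r2 x 402.5 y -270.4 yaw -6.7 z -1.6 191.3 | x 402.8 y -270.2 yaw -7.6 z 0.0 191.6
r1' x 445.8 y -172.6 yaw 194.4 z -4.0 533.3 | x 445.8 y -178.4 yaw 211.9 z 0.0 514.2
r2' x 390.8 y -273.4 yaw 178.8 z 1.1 567.4 | x 390.3 y -273.8 yaw 179.3 z 0.0 569.9
rail x 695.4 y -159.4 yaw -0.8 z 2.3 563.1240476630098
rail x 695.4 y -158.8 yaw -0.8 z 0.0 580.1495365366249
crate x 613.6 y 376.9 yaw 2.0 z 0.9 227.95533004318514
mat(with sp) x 587.4 y -376.0 yaw 5.2 z 0.0 103.60447536415846
top rail x 696.4 y -159.7 yaw -1.0 z 0.0 b2 x 448.4 y 168.3 yaw 5.2 z 0.0 r1 x 453.9 y -166.1 yaw 8.0 z 0.0
scene rail x 694.5 y -158.6 yaw -1.0 z 0.0 b2 x 448.6 y 169.2 yaw 6.4 z 0.0 r1 x 452.6 y -164.5 yaw 4.4 z 0.0
```

```bash
python3 - <<'E'
from ov import *
C=cams(); r=np.radians
p=np.array([.587,-.378,0,.003])
F={}
import h
def feat2(c,kind):
    I=c["frame"].astype(float); return np.clip((I.max(2)-105)/30,0,1)
print(C["top"]["frame"][152:176:4,366:382:2].max(2)); 
best=min((fit(C,SP,np.array([.587,-.378,r(a),.003]),"brown",False,("top",))[1],a) for a in(0,)) 
h.feat=feat2
f0=lambda:0
for a in(-8,0,8):
  for ns in(("top",),("scene",)):
    try: q,f=h.fit(C,SP,np.array([.587,-.378,r(a),.003]),"x",False,ns,dil=2); print(a,ns,show(q),f)
    except Exception as e: print(e)
overlay(C,[(SP,p),(MAT,[.5874,-.376,r(5),0])],"pics/sp.png",[("top",(340,130,400,190)),("scene",(180,280,250,350))])
E
```

```text
[[ 56  43  73  63  41  90 126 124]
 [ 51  43  68  55  40  98 127 124]
 [ 58  43  67  57  43 104 128 121]
 [ 51  45  71  52  42  85 107 110]
 [ 50  49  79  93 116 125 120 100]
 [ 58  59 117 125 127 127 121 104]]
-8 ('top',) x 625.2 y -443.2 yaw 0.5 z 3.0 100.43333499506116
-8 ('scene',) x 582.8 y -378.9 yaw 0.0 z 3.0 238.7588244252199
0 ('top',) x 625.2 y -443.2 yaw 8.5 z 3.0 100.866668343544
0 ('scene',) x 582.5 y -378.7 yaw -0.3 z 3.0 244.38431457709157
8 ('top',) x 625.2 y -443.2 yaw 16.5 z 3.0 101.43333502858877
8 ('scene',) x 582.7 y -379.0 yaw -1.0 z 3.0 254.13921629151002
```

View pics/sp.png

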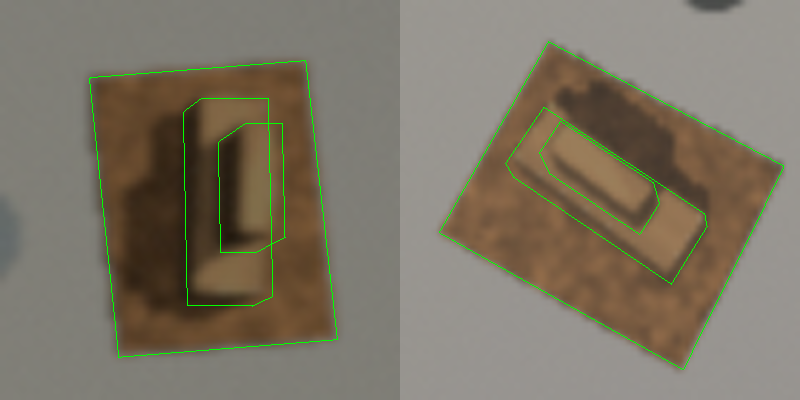

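Both views fit to within about 1–2 mm:
- **Rail:** origin (695.5,-159), yaw -0.9°.
- **Good blocks:** b1 (410,282), b2 (448.5,168.5), b4 (453,58).
- **Spacer:** about (584,-377), yaw about -2°.

I'll fetch the spacer first.

carry_out(
  newtons=60,
  targets=[0,36,29,-10,-3.5,0,36,29,-10,-3.5,0,36,29,-10,-3.5,0,36,29,-10,-3.5,0,36,29,-10,-3.5,0,36,29,-10,-3.5,0,37,28,-10,-3.5,0,37,28,-10,-3.3,0,0,0,0,0,0,0,0,0,0],
)

```text
t: 1.5
eef_pos: [0.5853, -0.3757, 0.1507]
tool_rot: [-0.0, 1.0, -0.015, -0.0]
contact_force: [-0.1, -0.6, -0.4]
gripper_width: 0.997
grasp_force: 0.0
```

carry_out(
  targets=[0,-1,-1,-40,0,0,0,0,-40,0,0,0,0,-20,0,0,0,0,-9,0,0,0,0,0,0,255,0,0,0,0,255,0,0,0,0,255,0,0,0,0,255,0,0,0,0,255,0,0,0,0,255,0,0,0,0,255,0,0,0,0],
)

```text
t: 2.7
eef_pos: [0.5834, -0.3786, 0.0428]
tool_rot: [0.0, 1.0, -0.017, 0.0]
contact_force: [-0.8, 1.6, 4.2]
gripper_width: 0.184
grasp_force: 60.9
```

```bash
python3 - <<'E'
from ov import *
C=cams(); o=bot.get_obs(); print(o["eef_pos"],o["gripper_width"],o["contact_force"])
overlay(C,[(SP,[.584,-.377,-.035,.003])],"pics/g1.png",[("top",(330,120,410,200)),("scene",(160,260,270,370))])
E
```

```text
[ 0.58337512 -0.37854589  0.04273726] 0.1810863801779466 [-0.40129755  1.00887337  4.87775465]
```

View pics/g1.png

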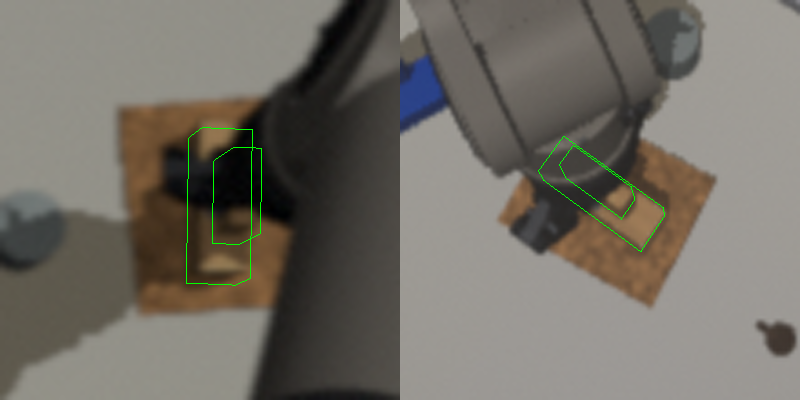

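carry_out(
  targets=[255,0,0,34,0,255,0,0,34,0,255,10.3,40.6,0,1,255,10.3,40.6,0,0,255,10.3,40.6,0,0,255,10.3,40.6,0,0,255,10.3,40.6,0,0,255,10.5,40.5,0,0,255,0,0,0,0,255,0,0,-35,0,255,0,0,-25,0,255,0,0,-8,0,255,0,0,0,0,255,0,0,0,0],
)

```text
t: 4.2
eef_pos: [0.638, -0.1342, 0.0443]
tool_rot: [-0.001, 1.0, -0.008, -0.007]
contact_force: [-29.0, 5.8, 39.6]
gripper_width: 0.178
grasp_force: 67.5
```

```bash
python3 - <<'E'
from ov import *
C=cams(); o=bot.get_obs(); print(o["eef_pos"],o["gripper_width"],o["contact_force"])
r=np.radians
overlay(C,[(SP,[.6455,-.135,r(-.9),.001]),(RAIL,[.6955,-.159,r(-.9),0])],"pics/g2.png",[("top",(240,100,330,190)),("scene",(240,190,360,290))])
E
```

```text
[ 0.63801829 -0.13422674  0.04437445] 0.17811601987209139 [-28.43055625   5.96214724  39.31182629]
```

View pics/g2.png

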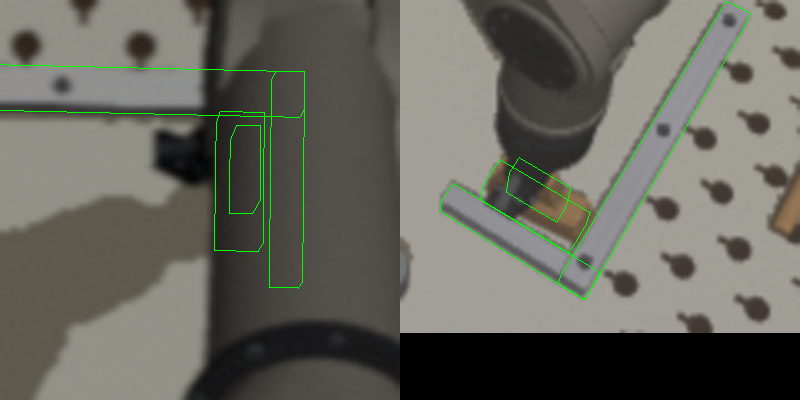

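The spacer's far end is touching the rail (the scene view shows it at about (575,225)), so I gripped it off-centre along its length. I'll lift, back off in x and go down again.

carry_out(
  targets=[255,0,0,40,0,255,-18,0,0,0,255,0,0,0,0,255,0,0,0,0,255,0,0,0,0],
)

```text
t: 4.8
eef_pos: [0.6269, -0.1349, 0.0812]
tool_rot: [-0.0, 1.0, -0.008, -0.001]
contact_force: [-0.2, 0.0, -1.1]
gripper_width: 0.177
grasp_force: 61.7
```

```bash
python3 - <<'E'
from ov import *
C=cams(); o=bot.get_obs(); print(o["eef_pos"],o["gripper_width"],o["contact_force"])
r=np.radians
e=o["eef_pos"]
overlay(C,[(SP,[e[0]+.008,e[1],r(-.9),e[2]-.039]),(RAIL,[.6955,-.159,r(-.9),0])],"pics/g3.png",[("scene",(260,190,360,265))])
E
```

```text
[ 0.62711314 -0.13491829  0.08130363] 0.1804933120255789 [ 0.13471431 -0.35058291 -1.66056145]
```

View pics/g3.png

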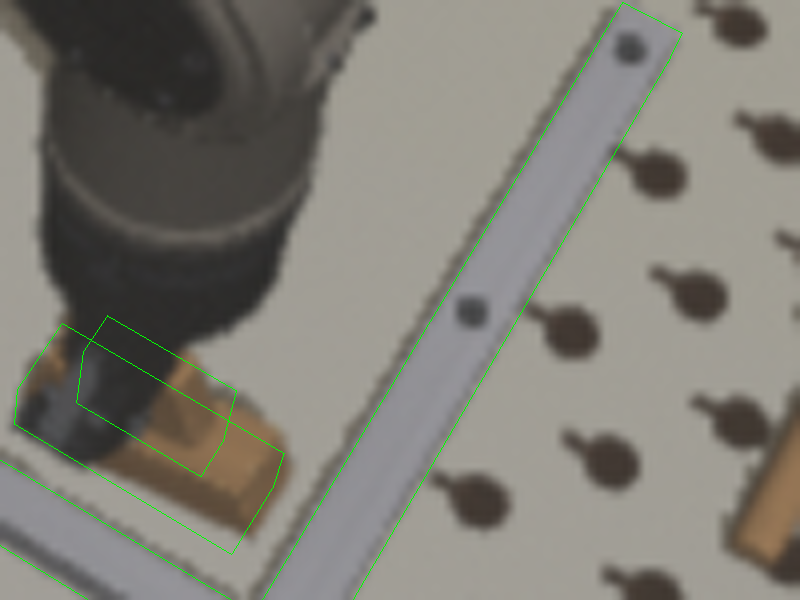

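Scene crop: the rail contact pitched the spacer about 4° nose-up, with its far end at (245,540). I'll set it down, release it so it lies flat, then regrip it nearer the centre.

carry_out(
  targets=[255,-3,0,-20,0,255,0,0,-12,0,255,0,0,-4,0,255,0,0,-1,0,255,0,0,-1,0,255,0,0,0,0],
)

```text
t: 5.5
eef_pos: [0.6231, -0.1348, 0.0447]
tool_rot: [-0.0, 1.0, -0.009, -0.001]
contact_force: [-4.7, 1.7, 6.0]
gripper_width: 0.182
grasp_force: 63.0
```

carry_out(
  targets=[200,0,0,0,0,190,0,0,0,0,170,0,0,0,0,130,0,0,0,0,130,0,0,0,0,130,0,0,50,0,130,0,0,50,0,130,-30,50,20,0,130,-20,50,0,0,130,-20,50,0,0,130,-20,50,0,0,130,0,0,0,0],
)

```text
t: 6.7
eef_pos: [0.5415, 0.053, 0.1607]
tool_rot: [-0.002, 1.0, -0.003, -0.001]
contact_force: [1.0, -0.2, 0.2]
gripper_width: 0.489
grasp_force: 0.0
```

```bash
cat > msp.py <<'E'
from ov import *
import h,sys
# joint fit of the spacer standing on the bare table
def msp(C,p0): 
    q,f=fit(C,SP,np.array(p0),"brown",False,dil=4); q2,f2=fit(C,SP,np.array(p0),"brown",True,dil=4); return q,f,q2,f2
if __name__=="__main__":
    C=cams(); o=bot.get_obs(); print(o["eef_pos"],o["gripper_width"])
    q,f,q2,f2=msp(C,[.638,-.137,-.016,0]); print(show(q),f,'|',show(q2),f2)
    overlay(C,[(SP,q),(RAIL,[.6955,-.159,np.radians(-.9),0])],"pics/g4.png",[("top",(255,105,325,175)),("scene",(250,190,350,290))])
E
python3 msp.py
```

```text
[0.54385147 0.04604374 0.160771  ] 0.4911095274699759
x 642.3 y -134.7 yaw -2.0 z 0.0 85.26227209546292 | x 641.8 y -134.1 yaw -1.2 z 6.9 82.30356684400542
```

View pics/g4.png

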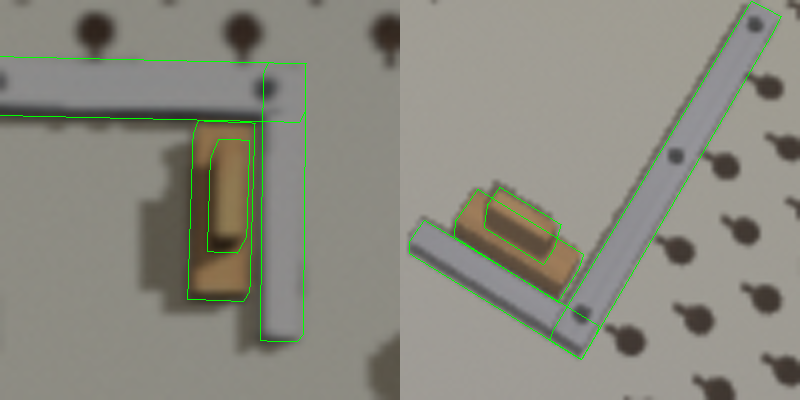

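The spacer stands flat at (642,-135), gap to the stop about 9 mm. Regrip at its centre.

carry_out(
  targets=[110,19,-36,0,0,110,19,-36,0,0,110,19,-36,0,0,110,20,-36,0,0,110,20,-36,0,0,110,0,0,0,0,110,0,0,0,0],
)

```text
t: 7.5
eef_pos: [0.6408, -0.1389, 0.16]
tool_rot: [0.001, 1.0, -0.011, -0.0]
contact_force: [-0.9, 0.1, 0.1]
gripper_width: 0.573
grasp_force: 0.0
```

carry_out(
  targets=[110,1,4,-45,0.3,110,0,0,-45,0,110,0,0,-20,0,110,0,0,-9,0,110,0,0,0,0,255,0,0,0,0,255,0,0,0,0,255,0,0,0,0,255,0,0,0,0,255,0,0,0,0],
)

```text
t: 8.5
eef_pos: [0.6429, -0.1315, 0.0429]
tool_rot: [0.0, 1.0, -0.006, 0.001]
contact_force: [-1.5, 0.0, 6.9]
gripper_width: 0.178
grasp_force: 62.3
```

carry_out(
  targets=[255,0,0,1,-0.2,255,0,-3,0,0,255,0,-3,0,0,255,0,-2,0,0,255,0,-1,0,0,255,0,-1,0,0,255,0,0,0,0],
)

```text
t: 9.2
eef_pos: [0.6427, -0.141, 0.0429]
tool_rot: [-0.0, 1.0, -0.008, 0.001]
contact_force: [-0.3, 2.7, 5.8]
gripper_width: 0.18
grasp_force: 62.2
```

carry_out(
  targets=[255,0,-1,0,0,255,0,0,0,0],
)

```text
t: 9.4
eef_pos: [0.6426, -0.1419, 0.0429]
tool_rot: [-0.0, 1.0, -0.007, 0.001]
contact_force: [0.5, 3.2, 5.0]
gripper_width: 0.179
grasp_force: 62.3
```

carry_out(
  targets=[255,0,-1,0,0,255,0,0,0,0],
)

```text
t: 9.6
eef_pos: [0.6426, -0.1429, 0.0429]
tool_rot: [-0.0, 1.0, -0.007, 0.001]
contact_force: [-0.3, 2.9, 6.8]
gripper_width: 0.18
grasp_force: 62.3
```

carry_out(
  targets=[255,0,-1,0,0,255,0,0,0,0],
)

```text
t: 9.8
eef_pos: [0.6427, -0.1437, 0.0429]
tool_rot: [-0.0, 1.0, -0.007, 0.001]
contact_force: [-0.0, 4.0, 5.5]
gripper_width: 0.178
grasp_force: 62.4
```

carry_out(
  targets=[255,0,-1,0,0,255,0,0,0,0],
)

```text
t: 10.0
eef_pos: [0.6427, -0.1439, 0.043]
tool_rot: [-0.001, 1.0, -0.007, 0.0]
contact_force: [-0.0, 5.0, 6.5]
gripper_width: 0.179
grasp_force: 62.5
```

carry_out(
  targets=[255,0,-1,0,0,255,0,0,0,0],
)

```text
t: 10.2
eef_pos: [0.6427, -0.1439, 0.043]
tool_rot: [-0.001, 1.0, -0.007, 0.0]
contact_force: [-1.9, 6.4, 7.3]
gripper_width: 0.175
grasp_force: 62.5
```

Stop contact at y = -143.9, as predicted. Release and go over b1.

carry_out(
  targets=[255,0,1.5,0,0,180,0,0,0,0,110,0,0,0,0,110,0,0,0,0,110,0,0,50,0,110,0,0,50,0,110,-23,42,15,0.5,110,-23,42,0,0.5,110,-23,42,0,0.5,110,-23,42,0,0.5,110,-24,42,0,0.5,110,-24,42,0,0,110,-24,42,0,0,110,-24,42,0,0,110,-24,42,0,0,110,-24,42,0,0,110,0,0,0,0,110,0,0,0,0],
)

```text
t: 12.0
eef_pos: [0.4057, 0.2756, 0.1573]
tool_rot: [0.0, 1.0, 0.015, -0.0]
contact_force: [-0.1, -0.9, 0.4]
gripper_width: 0.566
grasp_force: 0.0
```

```bash
cat > mb.py <<'E'
from msp import *
r=np.radians
D={"b1":(block(130)+HAND,[.410,.2825,r(1.8),0]),"b2":(block(110)+HAND,[.4485,.1685,r(5.2),0]),"b4":(block(70)+HAND,[.453,.058,r(-10.5),0]),
"r1":(BROK+HAND,[.4535,-.1665,r(7),0]),"r2":(BROK+HAND,[.4027,-.2703,r(-7.5),0])}
def rep(C,names,init={}):
    o=bot.get_obs(); a=o["tool_rot"]; print("t",o["t"],"tcp",np.round(o["eef_pos"]*1000,1),"yaw",round(np.degrees(2*np.arctan2(a[2],a[1])),2),"F",np.round(o["contact_force"],1),"w",round(o["gripper_width"]*85,1))
    for k in names:
        P,p=D[k]; p=np.array(init.get(k,p),float); q={n:fit(C,P,p,"brown",False,(n,)) for n in("top","scene")}
        print(k,{n:(show(v[0]),round(v[1])) for n,v in q.items()})
E
python3 - <<'E'
from mb import *
C=cams(); rep(C,["b1","b2","b4","r1","r2"]); q,f,_,_=msp(C,[.6427,-.1439,-.016,0]); print("sp",show(q),f)
E
```

```text
t 12.1 tcp [406.9 273.6 157.3] yaw 1.51 F [-0.3 -0.5  0.1] w 48.2
b1 {'top': ('x 411.0 y 280.4 yaw 1.5 z 0.0', 387), 'scene': ('x 407.7 y 284.1 yaw -5.0 z 0.0', 172)}
b2 {'top': ('x 448.7 y 167.6 yaw 5.9 z 0.0', 76), 'scene': ('x 448.4 y 170.7 yaw 7.3 z 0.0', 198)}
b4 {'top': ('x 453.3 y 56.7 yaw -13.6 z 0.0', 57), 'scene': ('x 447.5 y 65.6 yaw -7.1 z 0.0', 178)}
r1 {'top': ('x 453.9 y -166.0 yaw 8.1 z 0.0', 62), 'scene': ('x 452.0 y -164.4 yaw 3.8 z 0.0', 154)}
r2 {'top': ('x 403.0 y -270.2 yaw -7.3 z 0.0', 66), 'scene': ('x 398.7 y -268.5 yaw -7.0 z 0.0', 128)}
sp x 641.2 y -140.8 yaw -0.3 z 0.0 154.025321505951
```

carry_out(
  targets=[110,3,8.5,-45,0.3,110,0,0,-45,0,110,0,0,-20,0,110,0,0,-7,0,110,0,0,0,0,255,0,0,0,0,255,0,0,0,0,255,0,0,0,0,255,0,0,0,0,255,0,0,0,0],
)

```text
t: 13.1
eef_pos: [0.4102, 0.2834, 0.0419]
tool_rot: [-0.0, 1.0, 0.016, 0.001]
contact_force: [0.4, -3.1, 6.8]
gripper_width: 0.2
grasp_force: 60.2
```

carry_out(
  targets=[255,0,0,45,0,255,0,0,45,0,255,21.5,-37,0,-0.7,255,21.5,-37,0,-0.7,255,21.5,-37,0,-0.7,255,21.5,-37,0,-0.6,255,21.5,-37,0,0,255,21.5,-37,0,0,255,21.5,-37,0,0,255,21.5,-37,0,0,255,21.5,-37,0,0,255,21.5,-37,0,0,255,0,0,0,0,255,0,0,0,0],
)

```text
t: 14.5
eef_pos: [0.6238, -0.0876, 0.1301]
tool_rot: [-0.0, 1.0, -0.008, -0.0]
contact_force: [-0.9, 0.8, -4.1]
gripper_width: 0.197
grasp_force: 60.6
```

```bash
python3 - <<'E'
from mb import *
C=cams(); o=bot.get_obs(); e=o["eef_pos"]; rep(C,["b2","b4"]) 
P=D["b1"][0]; p=np.array([e[0],e[1],r(-.9),e[2]-.042])
for n in("scene",):
    print(n,show(fit(C,P,p,"brown",False,(n,),dil=5)[0]))
overlay(C,[(P,p),(SP,[.642,-.1439,r(-.9),0]),(RAIL,[.6955,-.159,r(-.9),0])],"pics/g5.png",[("scene",(230,150,370,255))])
E
```

```text
t 14.6 tcp [623.4 -84.8 130.2] yaw -0.69 F [-0.   0.  -4.7] w 17.1
b2 {'top': ('x 449.5 y 167.2 yaw 7.0 z 0.0', 59), 'scene': ('x 445.9 y 169.3 yaw 10.1 z 0.0', 651)}
b4 {'top': ('x 453.7 y 57.4 yaw -13.6 z 0.0', 62), 'scene': ('x 451.0 y 63.3 yaw -9.6 z 0.0', 157)}
scene x 623.0 y -79.8 yaw -0.9 z 88.2
```

View pics/g5.png

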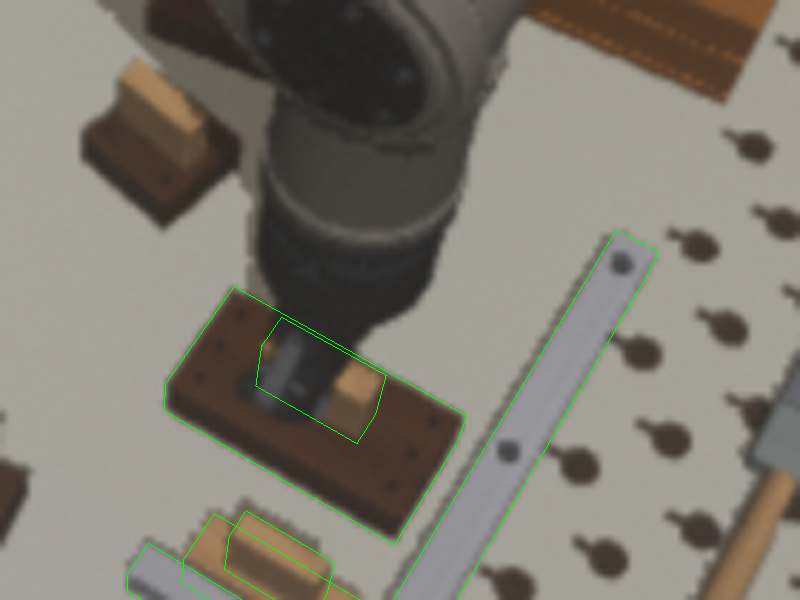

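b1 hangs level and centred. Lowering it in front of the rail.

carry_out(
  targets=[255,0,0,-40,-0.1,255,0,0,-30,0,255,0,0,-12,0,255,0,0,-4,0,255,0,0,0,0,255,0,0,0,0],
)

```text
t: 15.2
eef_pos: [0.6254, -0.0862, 0.0461]
tool_rot: [0.0, 1.0, -0.007, 0.001]
contact_force: [-0.0, -0.5, -3.4]
gripper_width: 0.203
grasp_force: 60.5
```

carry_out(
  targets=[255,0,0,-2,0,255,0,0,0,0],
)

```text
t: 15.4
eef_pos: [0.6246, -0.0864, 0.0433]
tool_rot: [0.0, 1.0, -0.008, 0.001]
contact_force: [-0.6, 0.4, -3.9]
gripper_width: 0.202
grasp_force: 60.5
```

carry_out(
  targets=[255,0,0,-1,0,255,0,0,0,0],
)

```text
t: 15.6
eef_pos: [0.6245, -0.0865, 0.042]
tool_rot: [0.0, 1.0, -0.008, 0.0]
contact_force: [-0.4, 0.3, -1.6]
gripper_width: 0.2
grasp_force: 61.1
```

carry_out(
  targets=[255,2,-3,0,0,255,2,-2,0,0,255,1,-2,0,0,255,0,0,0,0],
)

```text
t: 16.0
eef_pos: [0.6299, -0.0931, 0.042]
tool_rot: [-0.0, 1.0, -0.008, 0.001]
contact_force: [-1.5, 3.8, 4.2]
gripper_width: 0.2
grasp_force: 61.9
```

carry_out(
  targets=[255,1,0,0,0,255,0,0,0,0],
)

```text
t: 16.2
eef_pos: [0.6299, -0.0931, 0.0419]
tool_rot: [-0.0, 1.0, -0.008, -0.0]
contact_force: [-5.3, 3.4, 7.3]
gripper_width: 0.198
grasp_force: 62.4
```

carry_out(
  targets=[255,1,0,0,0,255,0,0,0,0],
)

```text
t: 16.4
eef_pos: [0.6299, -0.0931, 0.042]
tool_rot: [-0.0, 1.0, -0.008, -0.001]
contact_force: [-8.5, 3.7, 11.3]
gripper_width: 0.201
grasp_force: 62.8
```

carry_out(
  targets=[255,1,0,0,0,255,0,0,0,0],
)

```text
t: 16.6
eef_pos: [0.6304, -0.0934, 0.042]
tool_rot: [-0.0, 1.0, -0.008, -0.002]
contact_force: [-9.4, 3.0, 10.9]
gripper_width: 0.201
grasp_force: 62.9
```

Rail contact at x ≈ 630. I'll ease off x a little and push to the spacer in y.

carry_out(
  targets=[255,-1.5,-1,0,0,255,0,0,0,0],
)

```text
t: 16.8
eef_pos: [0.6304, -0.0935, 0.042]
tool_rot: [-0.0, 1.0, -0.007, -0.0]
contact_force: [-3.7, 4.9, 6.7]
gripper_width: 0.202
grasp_force: 62.3
```

carry_out(
  targets=[255,0,-1,0,0,255,0,0,0,0],
)

```text
t: 17.0
eef_pos: [0.6304, -0.0936, 0.042]
tool_rot: [-0.001, 1.0, -0.007, -0.0]
contact_force: [-4.5, 6.6, 8.9]
gripper_width: 0.197
grasp_force: 62.5
```

carry_out(
  targets=[255,0,-1,0,0,255,0,0,0,0],
)

```text
t: 17.2
eef_pos: [0.6303, -0.0937, 0.042]
tool_rot: [-0.001, 1.0, -0.007, -0.0]
contact_force: [-6.5, 7.1, 9.5]
gripper_width: 0.2
grasp_force: 62.6
```

carry_out(
  targets=[255,0,-1,0,0,255,0,0,0,0],
)

```text
t: 17.4
eef_pos: [0.6303, -0.0939, 0.0421]
tool_rot: [-0.002, 1.0, -0.006, -0.001]
contact_force: [-7.0, 9.6, 8.9]
gripper_width: 0.199
grasp_force: 62.6
```

carry_out(
  targets=[255,0,-1,0,0,255,0,0,0,0],
)

```text
t: 17.6
eef_pos: [0.6302, -0.0942, 0.0421]
tool_rot: [-0.002, 1.0, -0.006, -0.001]
contact_force: [-6.0, 11.6, 10.9]
gripper_width: 0.2
grasp_force: 62.7
```

The down-pressure adds friction, so I'll unload z a bit and see whether y moves further.

carry_out(
  targets=[255,-1,0,1.5,0,255,0,0,0,0],
)

```text
t: 17.8
eef_pos: [0.63, -0.0966, 0.0427]
tool_rot: [-0.001, 1.0, -0.007, 0.0]
contact_force: [0.5, 7.4, -0.9]
gripper_width: 0.203
grasp_force: 61.2
```

carry_out(
  targets=[255,0,0,1,0,255,0,0,0,0],
)

```text
t: 18.0
eef_pos: [0.6299, -0.0966, 0.0431]
tool_rot: [-0.001, 1.0, -0.007, 0.0]
contact_force: [1.3, 5.9, -5.3]
gripper_width: 0.201
grasp_force: 60.7
```

```bash
python3 - <<'E'
from mb import *
C=cams(); o=bot.get_obs(); e=o["eef_pos"]; print(e)
P=D["b1"][0]; 
overlay(C,[(P,[.6303,-.0942,r(-.8),0]),(SP,[.642,-.1435,r(-.9),0]),(RAIL,[.6955,-.159,r(-.9),0])],"pics/g6.png",[("scene",(250,190,350,265))])
E
```

```text
[ 0.62988965 -0.0966164   0.04316171]
```

View pics/g6.png

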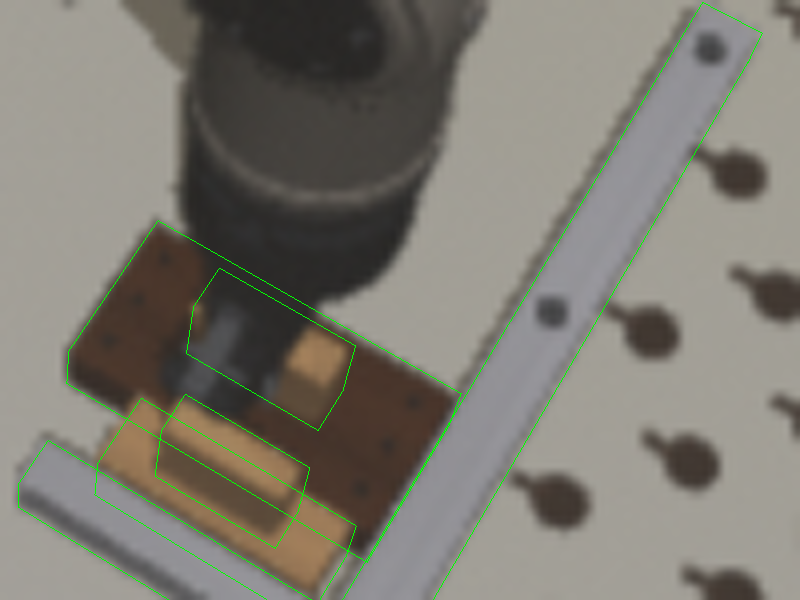

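y went to -96.6, exactly as expected, so the stop, spacer and block are tight. Now a light re-push to the rail.

carry_out(
  targets=[255,1,0,-1,0,255,1,0,0,0,255,0,0,0,0],
)

```text
t: 18.4
eef_pos: [0.6304, -0.0966, 0.0422]
tool_rot: [-0.001, 1.0, -0.007, -0.001]
contact_force: [-4.7, 6.8, 0.9]
gripper_width: 0.204
grasp_force: 61.5
```

carry_out(
  targets=[255,1,0,0,0,255,0,0,0,0],
)

```text
t: 18.6
eef_pos: [0.6304, -0.0966, 0.0422]
tool_rot: [-0.001, 1.0, -0.008, -0.002]
contact_force: [-7.1, 7.1, 4.4]
gripper_width: 0.198
grasp_force: 62.0
```

carry_out(
  targets=[190,0,0,0,0,147,0,0,0,0,147,0,0,0,0,147,0,0,30,0,147,0,0,30,0,147,4,-16,0,0,147,4,-16,0,0,147,4,-16,0,0,147,0,0,0,0,147,0,0,0,0],
)

```text
t: 19.6
eef_pos: [0.6439, -0.1472, 0.1017]
tool_rot: [-0.0, 1.0, -0.008, -0.001]
contact_force: [-0.0, -0.8, -0.9]
gripper_width: 0.423
grasp_force: 0.0
```

```bash
python3 - <<'E'
from mb import *
C=cams(); rep(C,[])
E
```

```text
t 19.7 tcp [ 644.2 -145.4  102.2] yaw -0.83 F [ 0.4  1.2 -0.3] w 36.3
```

carry_out(
  targets=[147,-1.5,1.5,-30,0,147,0,0,-24,0,147,0,0,-6,0,147,0,0,0,0,255,0,0,0,0,255,0,0,0,0,255,0,0,0,0,255,0,0,0,0],
)

```text
t: 20.5
eef_pos: [0.6442, -0.1441, 0.0444]
tool_rot: [-0.0, 1.0, -0.007, 0.001]
contact_force: [-1.7, 3.5, 5.9]
gripper_width: 0.183
grasp_force: 61.4
```

carry_out(
  targets=[255,0,0,10,0,255,0,0,35,0,255,0,0,40,0,255,0,35,0,0,255,0,35,0,0,255,0,34,0,0,255,0,0,0,0,255,0,0,0,0],
)

```text
t: 21.3
eef_pos: [0.643, -0.0405, 0.1283]
tool_rot: [0.0, 1.0, -0.007, -0.0]
contact_force: [1.4, -0.9, -1.0]
gripper_width: 0.178
grasp_force: 60.4
```

```bash
python3 - <<'E'
from mb import *
C=cams(); rep(C,[])
print(show(fit(C,D["b1"][0],np.array([.6304,-.0966,r(-.9),0]),"brown",False,("scene",))[0]))
overlay(C,[(D["b1"][0],[.6304,-.0966,r(-.9),0]),(SP,[.642,-.04,r(-.9),.085])],"pics/g7.png",[("scene",(250,170,360,270))])
E
```

```text
t 21.4 tcp [643.  -43.  128.2] yaw -0.98 F [-0.2 -0.2 -1.4] w 14.7
x 627.7 y -94.6 yaw 0.2 z 0.0
```

View pics/g7.png

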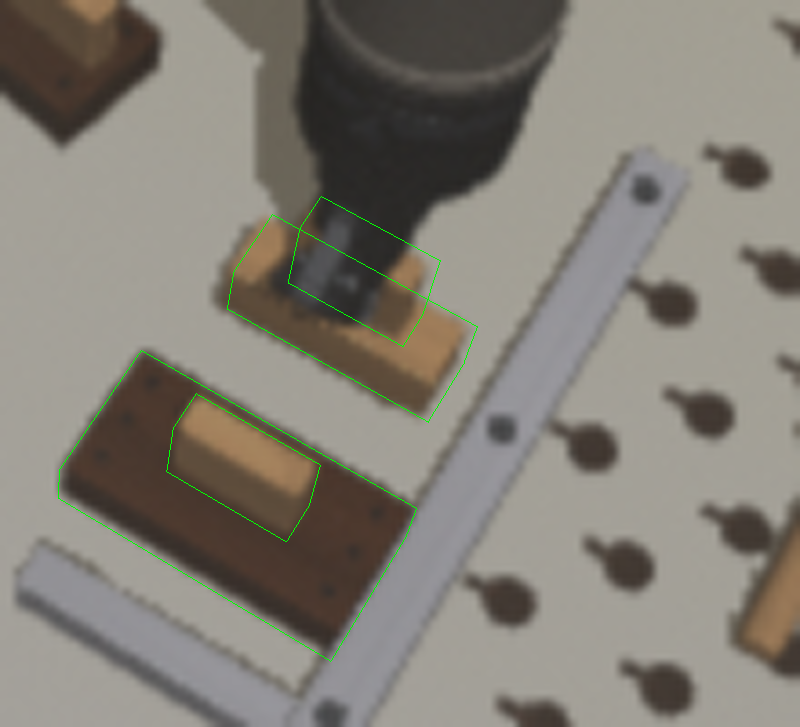

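b1 is seated with a clear one-spacer gap to the stop, and the spacer hangs level. Lowering it beside b1.

carry_out(
  targets=[255,0,3,-40,0,255,0,0,-30,0,255,0,0,-11,0,255,0,0,0,0,255,0,0,-2,0,255,0,0,0,0],
)

```text
t: 22.0
eef_pos: [0.6438, -0.0389, 0.0456]
tool_rot: [0.0, 1.0, -0.008, 0.001]
contact_force: [-0.5, 0.3, -1.6]
gripper_width: 0.182
grasp_force: 61.1
```

carry_out(
  targets=[255,0,0,-1,0,255,0,0,0,0],
)

```text
t: 22.2
eef_pos: [0.6434, -0.0381, 0.0443]
tool_rot: [0.0, 1.0, -0.008, 0.0]
contact_force: [0.1, 0.7, -1.7]
gripper_width: 0.179
grasp_force: 61.1
```

carry_out(
  targets=[255,0,-3,0,0,255,0,-2,0,0,255,0,0,0,0],
)

```text
t: 22.5
eef_pos: [0.6433, -0.0436, 0.0442]
tool_rot: [0.0, 1.0, -0.008, 0.0]
contact_force: [-0.1, -1.7, -0.4]
gripper_width: 0.178
grasp_force: 61.3
```

carry_out(
  targets=[255,0,-1,0,0,255,0,0,0,0],
)

```text
t: 22.7
eef_pos: [0.6433, -0.0438, 0.0442]
tool_rot: [-0.0, 1.0, -0.008, 0.0]
contact_force: [-0.5, -0.1, 0.2]
gripper_width: 0.179
grasp_force: 61.4
```

carry_out(
  targets=[255,0,-1,0,0,255,0,0,0,0],
)

```text
t: 22.9
eef_pos: [0.6433, -0.0446, 0.0442]
tool_rot: [-0.0, 1.0, -0.008, 0.0]
contact_force: [0.8, 1.4, 0.4]
gripper_width: 0.175
grasp_force: 61.5
```

carry_out(
  targets=[255,0,-2,0,0,255,0,-1,0,0,255,0,0,0,0],
)

```text
t: 23.2
eef_pos: [0.6432, -0.0481, 0.0441]
tool_rot: [-0.0, 1.0, -0.008, 0.0]
contact_force: [0.2, 0.5, 1.1]
gripper_width: 0.176
grasp_force: 61.6
```

carry_out(
  targets=[255,0,-1,0,0,255,0,0,0,0],
)

```text
t: 23.4
eef_pos: [0.6432, -0.0489, 0.0441]
tool_rot: [-0.0, 1.0, -0.008, 0.0]
contact_force: [1.2, 1.7, 2.8]
gripper_width: 0.179
grasp_force: 61.6
```

carry_out(
  targets=[255,0,-1,0,0,255,0,0,0,0],
)

```text
t: 23.6
eef_pos: [0.6433, -0.0495, 0.0441]
tool_rot: [-0.0, 1.0, -0.008, 0.0]
contact_force: [-0.6, 2.8, 2.4]
gripper_width: 0.179
grasp_force: 61.8
```

carry_out(
  targets=[255,0,-0.5,0,0,255,0,0,0,0],
)

```text
t: 23.8
eef_pos: [0.6432, -0.0495, 0.0441]
tool_rot: [-0.0, 1.0, -0.007, 0.0]
contact_force: [-0.1, 6.0, 2.3]
gripper_width: 0.178
grasp_force: 61.8
```

Contact at -49.5, which matches. Release and fetch b2.

carry_out(
  targets=[255,0,0.5,0,0,190,0,0,0,0,147,0,0,0,0,147,0,0,0,0,147,0,0,50,0,110,-5,5,50,0,110,-32,35,10,1.5,110,-32,35,0,1.5,110,-32,35,0,1.5,110,-32,35,0,1.5,110,-32,35,0,0.9,110,-30,36,0,0,110,0,0,0,0,110,0,0,0,0],
)

```text
t: 25.2
eef_pos: [0.4479, 0.1664, 0.1537]
tool_rot: [0.0, 0.999, 0.054, 0.0]
contact_force: [0.8, -0.5, 0.8]
gripper_width: 0.572
grasp_force: 0.0
```

```bash
python3 - <<'E'
from mb import *
C=cams(); rep(C,["b2","b4","r1","r2"]); print(show(fit(C,D["b1"][0],np.array([.6304,-.0966,r(-.9),0]),"brown",False,("scene",))[0]))
E
```

```text
t 25.3 tcp [449.1 164.9 153.5] yaw 5.93 F [ 0.4 -0.4  0.4] w 48.4
b2 {'top': ('x 461.5 y 37.4 yaw 26.2 z 0.0', 164), 'scene': ('x 447.5 y 171.6 yaw 10.0 z 0.0', 176)}
b4 {'top': ('x 453.0 y 58.4 yaw -14.7 z 0.0', 58), 'scene': ('x 452.3 y 61.6 yaw -7.7 z 0.0', 177)}
r1 {'top': ('x 454.0 y -166.2 yaw 8.2 z 0.0', 61), 'scene': ('x 451.8 y -164.0 yaw 3.2 z 0.0', 153)}
r2 {'top': ('x 403.0 y -270.1 yaw -6.8 z 0.0', 65), 'scene': ('x 398.7 y -268.5 yaw -7.0 z 0.0', 130)}
x 627.9 y -81.8 yaw 9.0 z 0.0
```

carry_out(
  targets=[110,0,3.5,-45,0,110,0,0,-40,0,110,0,0,-20,0,110,0,0,-7,0,110,0,0,0,0,255,0,0,0,0,255,0,0,0,0,255,0,0,0,0,255,0,0,0,0,255,0,0,0,0],
)

```text
t: 26.3
eef_pos: [0.4493, 0.1694, 0.0427]
tool_rot: [-0.0, 0.999, 0.052, 0.001]
contact_force: [0.7, -2.6, 6.9]
gripper_width: 0.202
grasp_force: 59.2
```

carry_out(
  targets=[255,0,0,45,0,255,0,0,45,0,255,31,-27,0,-1.7,255,31,-27,0,-1.7,255,31,-27,0,-1.7,255,31,-27,0,-1.8,255,31,-27,0,0,255,31,-27,0,0,255,0,0,0,0,255,0,0,0,0,255,0,0,0,0],
)

```text
t: 27.4
eef_pos: [0.6331, 0.0088, 0.1311]
tool_rot: [-0.0, 1.0, -0.007, -0.001]
contact_force: [0.2, 1.7, -4.0]
gripper_width: 0.201
grasp_force: 60.1
```

```bash
python3 - <<'E'
from mb import *
C=cams(); rep(C,[]); e=bot.get_obs()["eef_pos"]
overlay(C,[(D["b1"][0],[.6304,-.0966,r(-.9),0]),(SP,[.642,-.0495,r(-.9),0]),(D["b2"][0],[e[0],e[1],r(-.9),e[2]-.0427])],"pics/g8.png",[("scene",(240,130,370,260))])
E
```

```text
t 27.5 tcp [633.2   9.1 131.4] yaw -0.75 F [-0.5  0.7 -3.8] w 16.9
```

View pics/g8.png

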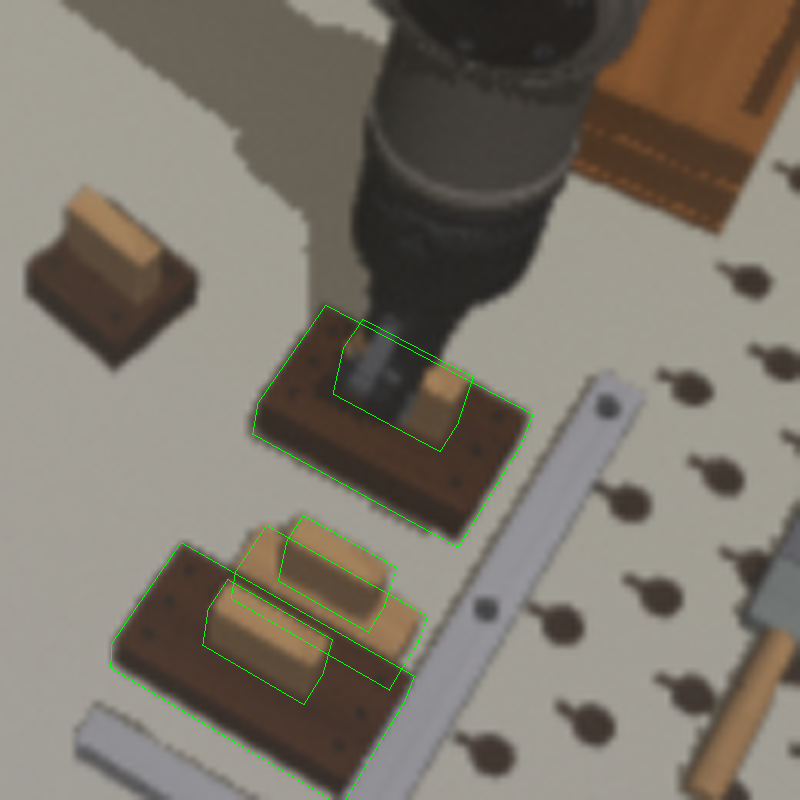

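b2 is level and ready, and the spacer stands against b1. One picture is left, so I'll go by numbers and forces.

carry_out(
  targets=[255,0,0,-40,-0.1,255,0,0,-30,0,255,0,0,-13,0,255,0,0,-3,0,255,0,0,0,0,255,0,0,0,0],
)

```text
t: 28.1
eef_pos: [0.6355, 0.0078, 0.0472]
tool_rot: [-0.0, 1.0, -0.008, 0.001]
contact_force: [0.5, -0.3, -3.0]
gripper_width: 0.195
grasp_force: 60.0
```

carry_out(
  targets=[255,0,0,-1,0,255,0,0,0,0],
)

```text
t: 28.3
eef_pos: [0.6348, 0.0076, 0.0454]
tool_rot: [-0.0, 1.0, -0.009, 0.001]
contact_force: [0.3, 0.0, -3.3]
gripper_width: 0.2
grasp_force: 60.0
```

carry_out(
  targets=[255,3,-3,0,0,255,3,-3,0,0,255,0,0,0,0],
)

```text
t: 28.6
eef_pos: [0.6409, 0.0005, 0.0447]
tool_rot: [0.0, 1.0, -0.009, 0.0]
contact_force: [-0.1, -1.0, -3.7]
gripper_width: 0.201
grasp_force: 60.1
```

carry_out(
  targets=[255,1,0,0,0,255,0,0,0,0],
)

```text
t: 28.8
eef_pos: [0.6413, 0.0016, 0.0444]
tool_rot: [-0.0, 1.0, -0.008, -0.0]
contact_force: [-0.4, 0.0, -3.6]
gripper_width: 0.201
grasp_force: 60.1
```

carry_out(
  targets=[255,1,0,0,0,255,0,0,0,0],
)

```text
t: 29.0
eef_pos: [0.6423, 0.0017, 0.0445]
tool_rot: [-0.0, 1.0, -0.008, 0.0]
contact_force: [-0.7, 0.6, -2.9]
gripper_width: 0.196
grasp_force: 60.1
```

carry_out(
  targets=[255,1,0,0,0,255,0,0,0,0],
)

```text
t: 29.2
eef_pos: [0.6429, 0.0016, 0.0444]
tool_rot: [0.0, 1.0, -0.008, -0.0]
contact_force: [0.1, 0.2, -2.0]
gripper_width: 0.198
grasp_force: 60.2
```

carry_out(
  targets=[255,0,0,-1.3,0,255,0,0,0,0],
)

```text
t: 29.4
eef_pos: [0.6429, 0.0015, 0.043]
tool_rot: [0.0, 1.0, -0.008, -0.0]
contact_force: [-1.1, -0.7, -2.5]
gripper_width: 0.198
grasp_force: 60.4
```

carry_out(
  targets=[255,1,0,0,0,255,0,0,0,0],
)

```text
t: 29.6
eef_pos: [0.643, 0.0016, 0.0431]
tool_rot: [0.0, 1.0, -0.009, -0.001]
contact_force: [-4.6, -0.0, -0.1]
gripper_width: 0.196
grasp_force: 60.8
```

carry_out(
  targets=[255,1,0,0,0,255,0,0,0,0],
)

```text
t: 29.8
eef_pos: [0.6431, 0.0016, 0.0431]
tool_rot: [0.0, 1.0, -0.009, -0.002]
contact_force: [-8.4, 0.2, 3.7]
gripper_width: 0.202
grasp_force: 61.3
```

carry_out(
  targets=[255,1,0,0,0,255,0,0,0,0],
)

```text
t: 30.0
eef_pos: [0.6431, 0.0017, 0.0432]
tool_rot: [0.0, 1.0, -0.009, -0.003]
contact_force: [-11.5, 0.1, 7.6]
gripper_width: 0.198
grasp_force: 61.8
```

carry_out(
  targets=[255,-2.5,0,0,0,255,0,-1,0,0,255,0,-1,0,0,255,0,-1,0,0,255,0,0,0,0],
)

```text
t: 30.5
eef_pos: [0.6429, 0.0008, 0.043]
tool_rot: [-0.001, 1.0, -0.008, -0.001]
contact_force: [-3.8, 3.7, -0.2]
gripper_width: 0.202
grasp_force: 60.6
```

carry_out(
  targets=[255,0,-1,0,0,255,0,0,0,0],
)

```text
t: 30.7
eef_pos: [0.6429, 0.0003, 0.0431]
tool_rot: [-0.001, 1.0, -0.007, -0.001]
contact_force: [-6.0, 5.8, 2.0]
gripper_width: 0.197
grasp_force: 60.7
```

carry_out(
  targets=[255,0,-1,0,0,255,0,0,0,0],
)

```text
t: 30.9
eef_pos: [0.6429, -0.0007, 0.0431]
tool_rot: [-0.001, 1.0, -0.007, -0.001]
contact_force: [-5.2, 5.8, 0.9]
gripper_width: 0.201
grasp_force: 60.7
```

carry_out(
  targets=[255,0,-1,0,0,255,0,0,0,0],
)

```text
t: 31.1
eef_pos: [0.6429, -0.0016, 0.0431]
tool_rot: [-0.001, 1.0, -0.007, -0.001]
contact_force: [-5.0, 5.7, 1.1]
gripper_width: 0.198
grasp_force: 60.7
```

carry_out(
  targets=[255,-1,0,0.5,0,255,0,0,0,0],
)

```text
t: 31.3
eef_pos: [0.6428, -0.0031, 0.0436]
tool_rot: [-0.001, 1.0, -0.008, 0.0]
contact_force: [-1.0, 5.3, -4.0]
gripper_width: 0.196
grasp_force: 60.1
```

carry_out(
  targets=[255,0,-0.5,0,0,255,0,0,0,0],
)

```text
t: 31.5
eef_pos: [0.6428, -0.0038, 0.0436]
tool_rot: [-0.001, 1.0, -0.008, 0.0]
contact_force: [-0.9, 4.1, -2.6]
gripper_width: 0.197
grasp_force: 60.1
```

carry_out(
  targets=[255,0,-0.5,0,0,255,0,0,0,0],
)

```text
t: 31.7
eef_pos: [0.6428, -0.0043, 0.0436]
tool_rot: [-0.001, 1.0, -0.008, 0.0]
contact_force: [-0.7, 4.9, -3.5]
gripper_width: 0.202
grasp_force: 60.1
```

Contact built up before the expected y of -2.5 and y then slid to -4.3, so b1 may have been nudged. I'll set b2 down, release it, pull clear and measure the gaps from the dark bodies.

carry_out(
  targets=[255,1,0.5,-0.8,0,255,0,0,0,0,190,0,0,0,0,147,0,0,0,0,147,0,0,0,0,147,0,0,50,0,147,0,0,50,0,147,-50,40,10,0,147,-50,40,0,0,147,-50,40,0,0,147,-50,30,0,0,147,0,0,0,0],
)

```text
t: 32.9
eef_pos: [0.479, 0.1175, 0.1505]
tool_rot: [-0.0, 1.0, -0.005, -0.001]
contact_force: [0.9, -0.8, 0.1]
gripper_width: 0.421
grasp_force: 0.0
```

```bash
cat > gaps.py <<'E'
from mb import *
import h
f0=h.feat
def dark(c,kind):
    if kind!="dark": return f0(c,kind)
    I=c["frame"].astype(float); v=I.max(2); s=(I[...,0]-I[...,2])/(v+1)
    return np.clip((85-v)/25,0,1)*np.clip((s-.15)/.1,0,1)
h.feat=dark
# row blocks are fitted on the body only, handle hull ignored (masked out)
def bodyfit(C,L,p0,n,HH=HAND):
    c=C[n]; p0=np.array(p0,float); parts=block(L)
    q=np.vstack([proj(c,place(P,p0)) for P in parts+HH]); a=np.floor(q.min(0)-8).astype(int); b=np.ceil(q.max(0)+8).astype(int); R=(*a,*b)
    F=c["frame"][a[1]:b[1],a[0]:b[0]].astype(float); 
    ign=cv2.dilate((render(c,HH,p0,R)>0).astype(np.uint8),np.ones((5,5)))>0
    W=(cv2.dilate((render(c,parts,p0,R)>0).astype(np.uint8),np.ones((7,7)))>0)&~ign
    D_=cv2.morphologyEx(dark(c,"dark")[a[1]:b[1],a[0]:b[0]],cv2.MORPH_CLOSE,np.ones((3,3)))
    sc=np.array([.01,.01,.1]); cost=lambda v:np.abs(render(c,parts,p0+np.r_[v*sc,0],R)-D_)[W].sum()
    sim=np.vstack([np.zeros(3),np.eye(3)*.6]); r_=minimize(cost,np.zeros(3),method="Nelder-Mead",options=dict(initial_simplex=sim,xatol=1e-3,fatol=.02,maxiter=500))
    r_=minimize(cost,r_.x,method="Nelder-Mead",options=dict(initial_simplex=r_.x-.4*(sim-.2),xatol=1e-3,fatol=.02,maxiter=500))
    return p0+np.r_[r_.x*sc,0],r_.fun
if __name__=="__main__":
    C=cams(); rep(C,[])
    for n in("top","scene"):
        print(n,"b1",*(lambda v:(show(v[0]),round(v[1])))(bodyfit(C,130,[.6304,-.0975,r(-.9),0],n)),"b2",*(lambda v:(show(v[0]),round(v[1])))(bodyfit(C,110,[.6428,-.003,r(-.9),0],n)),"rail",show(fit(C,RAIL,np.array([.6955,-.159,r(-.9),0]),"rail",False,(n,))[0]))
    print("sp",[show(fit(C,SP,np.array([.642,-.0505,r(-.9),0]),"brown",False,(n,),dil=1)[0]) for n in("top","scene")])
E
python3 gaps.py
```

```text
t 33.0 tcp [484.2 114.5 151.3] yaw -0.87 F [ 1.3 -1.  -0.5] w 36.0
top b1 x 629.0 y -95.1 yaw -2.7 z 0.0 109 b2 x 640.2 y -2.5 yaw -0.0 z 0.0 68 rail x 696.2 y -159.5 yaw -1.1 z 0.0
scene b1 x 628.3 y -92.8 yaw -1.7 z 0.0 283 b2 x 639.4 y 31.6 yaw 7.2 z 0.0 211 rail x 694.3 y -158.8 yaw -1.1 z 0.0
sp ['x 641.2 y -51.5 yaw 4.2 z 0.0', 'x 639.6 y -52.1 yaw 3.4 z 0.0']
```

```bash
cat > prof.py <<'E'
from mb import *
from scipy.ndimage import map_coordinates
def prof(c,x0,x1,ys,z,o=(.6955,-.159),a=r(-.9)):
    g=c["frame"].astype(float).max(2); out=[]
    for xx in np.arange(x0,x1,2):
        P=place(np.c_[np.full(len(ys),xx),ys,np.zeros(len(ys))]/1000,[*o,a,z]); q=proj(c,P); out.append(map_coordinates(g,[q[:,1],q[:,0]],order=1))
    return np.mean(out,0)
def cross(ys,p,t):
    i=np.where(np.diff(np.sign(p-t))!=0)[0]; return [(round(float(ys[k]+(t-p[k])/(p[k+1]-p[k])*(ys[1]-ys[0])),1),'+' if p[k+1]>p[k] else '-') for k in i]
E
python3 - <<'E'
from prof import *
C=cams(); ys=np.arange(-8,170,1.)
for n in("top","scene"):
    for x0,x1 in((-20,-6),(-60,-40),(-110,-100)):
        p=prof(C[n],x0,x1,ys,.03); print(n,x0,"z30",cross(ys,p,85)); 
        if x0<-20: print("  ",np.round(prof(C[n],x0,x1,ys[:48],.024)[::2]).astype(int))
E
```

```text
top -20 z30 [(3.8, '-'), (10.3, '+'), (30.4, '-'), (94.0, '+'), (124.2, '-')]
top -60 z30 [(31.4, '-'), (48.5, '+'), (68.3, '-'), (92.6, '+'), (116.5, '-'), (145.0, '+'), (165.2, '-')]
   [140 140 138 133 120 103  87  86  90  97 109 122 134 138 140 140 137 129
 117  94  75  60  57  55]
top -110 z30 [(3.9, '-'), (6.0, '+'), (31.3, '-')]
   [140 139 137 128 115  95  84  85  88  91  94 107 120 134 138 139 137 127
 113  91  74  62  57  56]
scene -20 z30 [(20.3, '-'), (91.3, '+'), (125.1, '-')]
scene -60 z30 [(20.4, '-'), (54.9, '+'), (88.8, '-'), (91.3, '+'), (139.2, '-'), (148.9, '+')]
   [148 147 145 139 129 131 147 156 158 158 158 158 156 150 130  94  67  57
  57  61  68  73  73  73]
scene -110 z30 [(20.5, '-'), (90.3, '+'), (125.6, '-')]
   [145 144 143 138 127 121 136 152 157 158 158 158 157 149 130  96  68  58
  58  62  68  73  75  74]
```

Profiles give gap1 ≈ 29.8 mm, gap2 ≈ 30.2 mm and yaw within 0.6°, so nothing has moved. Taking the spacer out to the next gap.

carry_out(
  targets=[147,31.6,-33,0,0,147,31.6,-33,0,0,147,31.6,-33,0,0,147,31.6,-33,0,0,147,31.6,-33,0,0,147,0,0,0,0,147,0,0,0,0,147,0,0,0,0],
)

```text
t: 33.9
eef_pos: [0.6419, -0.0508, 0.1501]
tool_rot: [-0.0, 1.0, -0.009, -0.0]
contact_force: [0.0, 0.7, 0.9]
gripper_width: 0.421
grasp_force: 0.0
```

carry_out(
  targets=[147,0,0.5,-45,0.1,147,0,0,-40,0,147,0,0,-17,0,147,0,0,-4,0,147,0,0,0,0,255,0,0,0,0,255,0,0,0,0,255,0,0,0,0,255,0,0,0,0],
)

```text
t: 34.8
eef_pos: [0.6437, -0.0506, 0.0467]
tool_rot: [0.0, 1.0, -0.008, 0.002]
contact_force: [-0.2, -0.1, 7.3]
gripper_width: 0.178
grasp_force: 60.1
```

carry_out(
  targets=[255,0,0,10,0,255,0,0,35,0,255,0,0,40,0,255,0,35,0,0,255,0,35,0,0,255,0,35,0,0,255,0,0,0,0,255,0,0,0,0,255,0,0,0,0],
)

```text
t: 35.7
eef_pos: [0.642, 0.053, 0.1298]
tool_rot: [0.001, 1.0, -0.008, -0.0]
contact_force: [0.2, 0.3, -1.4]
gripper_width: 0.177
grasp_force: 58.9
```

```bash
python3 - <<'E'
from prof import *
C=cams(); rep(C,["b4"]); ys=np.arange(-8,200,1.)
for n in("top","scene"): print(n,"z30",cross(ys,prof(C[n],-20,-6,ys,.03),95),cross(ys,prof(C[n],-105,-95,ys,.03),95))
E
```

```text
t 35.8 tcp [642.1  52.7 129.7] yaw -1.01 F [-0.3 -0.2 -2.5] w 14.8
b4 {'top': ('x 431.2 y -51.6 yaw 12.6 z 0.0', 0), 'scene': ('x 449.6 y 64.0 yaw -8.9 z 0.0', 179)}
top z30 [(2.7, '-'), (12.7, '+'), (29.4, '-'), (105.4, '+'), (123.4, '-')] [(2.8, '-'), (10.5, '+'), (30.6, '-'), (102.7, '+'), (125.4, '-')]
scene z30 [(19.7, '-'), (91.0, '+'), (111.9, '-'), (185.5, '+')] [(19.9, '-'), (68.9, '+'), (86.7, '-'), (91.0, '+'), (112.7, '-'), (185.5, '+')]
```

carry_out(
  targets=[255,0,1,-40,0.1,255,0,0,-30,0,255,0,0,-10,0,255,0,0,0,0,255,0,0,-2,0,255,0,0,0,0],
)

```text
t: 36.4
eef_pos: [0.6428, 0.0553, 0.0483]
tool_rot: [-0.0, 1.0, -0.007, 0.001]
contact_force: [0.4, -0.4, -0.9]
gripper_width: 0.181
grasp_force: 59.2
```

carry_out(
  targets=[255,0,0,-1,0,255,0,0,0,0],
)

```text
t: 36.6
eef_pos: [0.6424, 0.0557, 0.0469]
tool_rot: [-0.0, 1.0, -0.007, 0.0]
contact_force: [0.0, 0.6, -1.9]
gripper_width: 0.176
grasp_force: 59.2
```

carry_out(
  targets=[255,0,-3,0,0,255,0,-3,0,0,255,0,0,0,0],
)

```text
t: 36.9
eef_pos: [0.6422, 0.0485, 0.0467]
tool_rot: [0.0, 1.0, -0.007, 0.0]
contact_force: [0.0, -1.3, -2.3]
gripper_width: 0.178
grasp_force: 59.3
```

carry_out(
  targets=[255,0,-1,0,0,255,0,0,0,0],
)

```text
t: 37.1
eef_pos: [0.6422, 0.0485, 0.0467]
tool_rot: [0.0, 1.0, -0.007, 0.0]
contact_force: [0.2, -0.3, -2.0]
gripper_width: 0.175
grasp_force: 59.3
```

carry_out(
  targets=[255,0,-1,0,0,255,0,0,0,0],
)

```text
t: 37.3
eef_pos: [0.6422, 0.0477, 0.0466]
tool_rot: [-0.0, 1.0, -0.007, 0.0]
contact_force: [0.4, 0.7, -1.2]
gripper_width: 0.176
grasp_force: 59.3
```

carry_out(
  targets=[255,0,-1,-0.5,0,255,0,0,0,0],
)

```text
t: 37.5
eef_pos: [0.6422, 0.0475, 0.0466]
tool_rot: [-0.0, 1.0, -0.006, 0.0]
contact_force: [-2.9, 2.2, 4.5]
gripper_width: 0.178
grasp_force: 60.1
```

carry_out(
  targets=[255,0,-1,0,0,255,0,0,0,0],
)

```text
t: 37.7
eef_pos: [0.6425, 0.0465, 0.0466]
tool_rot: [-0.001, 1.0, -0.006, 0.0]
contact_force: [-2.4, 2.7, 5.3]
gripper_width: 0.18
grasp_force: 60.2
```

carry_out(
  targets=[255,0,-0.7,0,0,255,0,0,0,0],
)

```text
t: 37.9
eef_pos: [0.6427, 0.0457, 0.0466]
tool_rot: [-0.0, 1.0, -0.007, 0.001]
contact_force: [-1.2, 3.8, 6.0]
gripper_width: 0.177
grasp_force: 60.2
```

carry_out(
  targets=[255,0,-0.7,0,0,255,0,0,0,0],
)

```text
t: 38.1
eef_pos: [0.6428, 0.045, 0.0466]
tool_rot: [-0.001, 1.0, -0.007, 0.001]
contact_force: [0.1, 3.5, 4.9]
gripper_width: 0.178
grasp_force: 60.2
```

carry_out(
  targets=[255,0,0,0.8,0,255,0,0,0,0],
)

```text
t: 38.3
eef_pos: [0.6421, 0.0435, 0.0466]
tool_rot: [0.0, 1.0, -0.007, -0.0]
contact_force: [0.2, 1.5, 0.4]
gripper_width: 0.171
grasp_force: 59.6
```

carry_out(
  targets=[255,0,-0.7,0,0,255,0,0,0,0],
)

```text
t: 38.5
eef_pos: [0.6421, 0.0434, 0.0467]
tool_rot: [-0.0, 1.0, -0.007, -0.0]
contact_force: [0.7, 1.7, -0.7]
gripper_width: 0.182
grasp_force: 59.4
```

carry_out(
  targets=[255,0,-0.7,0,0,255,0,0,0,0],
)

```text
t: 38.7
eef_pos: [0.6419, 0.0431, 0.0467]
tool_rot: [-0.0, 1.0, -0.007, -0.0]
contact_force: [0.3, 2.9, -1.5]
gripper_width: 0.178
grasp_force: 59.4
```

Contact at y = 43.3. Release and fetch b4.

carry_out(
  targets=[255,0,0.3,-0.4,0,190,0,0,0,0,147,0,0,0,0,147,0,0,0,0,147,0,0,50,0,110,-10,0,50,0,110,-36,3,5,-4,110,-36,3,0,-4,110,-36,3,0,-3.5,110,-36,3,0,0,110,-36,3,0,0,110,0,0,0,0,110,0,0,0,0,110,0,0,0,0],
)

```text
t: 40.1
eef_pos: [0.4538, 0.0581, 0.1509]
tool_rot: [-0.0, 0.994, -0.107, 0.001]
contact_force: [-0.3, -0.1, -0.2]
gripper_width: 0.568
grasp_force: 0.0
```

```bash
python3 - <<'E'
from prof import *
C=cams(); rep(C,["b4","r1","r2"]); ys=np.arange(-8,230,1.)
for n in("top",): print(n,"z30",cross(ys,prof(C[n],-20,-6,ys,.03),90),cross(ys,prof(C[n],-105,-95,ys,.03),90))
E
```

```text
t 40.2 tcp [453.7  58.  150.7] yaw -12.31 F [-0.7 -0.3 -0.2] w 48.4
b4 {'top': ('x 431.2 y -51.6 yaw 12.6 z 0.0', 0), 'scene': ('x 450.5 y 61.0 yaw -9.0 z 0.0', 162)}
r1 {'top': ('x 454.0 y -166.1 yaw 8.0 z 0.0', 60), 'scene': ('x 450.7 y -164.2 yaw 3.7 z 0.0', 155)}
r2 {'top': ('x 402.7 y -270.1 yaw -6.8 z 0.0', 66), 'scene': ('x 399.6 y -268.9 yaw -7.9 z 0.0', 131)}
top z30 [(2.9, '-'), (12.3, '+'), (29.6, '-'), (104.9, '+'), (123.6, '-'), (191.0, '+')] [(3.0, '-'), (9.6, '+'), (30.8, '-'), (101.3, '+'), (124.7, '-'), (186.9, '+'), (222.3, '-'), (228.8, '+')]
```

carry_out(
  targets=[110,0,0,-45,0,110,0,0,-40,0,110,0,0,-18,0,110,0,0,-6,0,110,0,0,0,0,255,0,0,0,0,255,0,0,0,0,255,0,0,0,0,255,0,0,0,0,255,0,0,0,0],
)

```text
t: 41.2
eef_pos: [0.4534, 0.058, 0.0426]
tool_rot: [-0.0, 0.994, -0.107, 0.001]
contact_force: [-0.7, -1.6, 6.5]
gripper_width: 0.2
grasp_force: 59.9
```

carry_out(
  targets=[255,0,0,45,0,255,0,0,45,0,255,40,9,0,3,255,40,9,0,3,255,40,8,0,3,255,40,8,0,2.4,255,41,8,0,0,255,0,0,0,0,255,0,0,0,0,255,0,0,0,0],
)

```text
t: 42.2
eef_pos: [0.6519, 0.0998, 0.1311]
tool_rot: [0.0, 1.0, -0.008, -0.001]
contact_force: [0.1, -0.0, -2.5]
gripper_width: 0.2
grasp_force: 59.5
```

```bash
python3 - <<'E'
from prof import *
C=cams(); rep(C,[]); e=bot.get_obs()["eef_pos"]
print(show(fit(C,D["b4"][0],np.array([e[0],e[1],r(-.9),e[2]-.0426]),"brown",False,("scene",),dil=4)[0]))
E
```

```text
t 42.3 tcp [652.1  99.8 131.6] yaw -0.87 F [ 0.9 -0.1 -1.8] w 16.9
x 651.5 y 102.8 yaw 4.3 z 89.0
```

carry_out(
  targets=[255,0,0,-40,0,255,0,0,-30,0,255,0,0,-13,0,255,0,0,-4,0,255,0,0,0,0,255,0,0,0,0],
)

```text
t: 42.9
eef_pos: [0.6545, 0.1003, 0.0462]
tool_rot: [-0.0, 1.0, -0.008, 0.001]
contact_force: [1.0, -0.8, -0.9]
gripper_width: 0.198
grasp_force: 59.4
```

carry_out(
  targets=[255,3,0,-1.5,0,255,3,0,0,0,255,0,0,0,0],
)

```text
t: 43.2
eef_pos: [0.6603, 0.1001, 0.0437]
tool_rot: [-0.0, 1.0, -0.008, 0.001]
contact_force: [1.2, 0.6, -1.1]
gripper_width: 0.201
grasp_force: 59.4
```

carry_out(
  targets=[255,2,0,0,0,255,0,0,0,0],
)

```text
t: 43.4
eef_pos: [0.6617, 0.1001, 0.0431]
tool_rot: [0.0, 1.0, -0.008, 0.0]
contact_force: [0.0, 0.0, -1.8]
gripper_width: 0.195
grasp_force: 59.4
```

carry_out(
  targets=[255,1,0,0,0,255,0,0,0,0],
)

```text
t: 43.6
eef_pos: [0.6624, 0.1001, 0.043]
tool_rot: [0.0, 1.0, -0.008, 0.0]
contact_force: [-0.4, 0.4, -1.7]
gripper_width: 0.2
grasp_force: 59.4
```

carry_out(
  targets=[255,1,0,0,0,255,0,0,0,0],
)

```text
t: 43.8
eef_pos: [0.6633, 0.1001, 0.043]
tool_rot: [0.0, 1.0, -0.008, -0.0]
contact_force: [-0.4, 0.2, -2.4]
gripper_width: 0.203
grasp_force: 59.6
```

carry_out(
  targets=[255,1,0,0,0,255,0,0,0,0],
)

```text
t: 44.0
eef_pos: [0.6634, 0.1002, 0.043]
tool_rot: [0.0, 1.0, -0.008, -0.001]
contact_force: [-4.7, 0.2, 2.1]
gripper_width: 0.198
grasp_force: 60.0
```

carry_out(
  targets=[255,-1.5,-2,0,0,255,0,-2,0,0,255,0,-2,0,0,255,0,0,0,0],
)

```text
t: 44.4
eef_pos: [0.6632, 0.0933, 0.043]
tool_rot: [0.0, 1.0, -0.008, 0.0]
contact_force: [0.2, -0.8, -1.3]
gripper_width: 0.198
grasp_force: 59.5
```

carry_out(
  targets=[255,0,-1,0,0,255,0,0,0,0],
)

```text
t: 44.6
eef_pos: [0.6631, 0.0929, 0.0431]
tool_rot: [0.0, 1.0, -0.008, 0.0]
contact_force: [0.5, -0.5, -0.9]
gripper_width: 0.202
grasp_force: 59.5
```

carry_out(
  targets=[255,0,-1,0,0,255,0,0,0,0],
)

```text
t: 44.8
eef_pos: [0.6629, 0.0919, 0.043]
tool_rot: [0.0, 1.0, -0.008, 0.0]
contact_force: [-0.6, -0.5, -2.5]
gripper_width: 0.198
grasp_force: 59.5
```

carry_out(
  targets=[255,0,-1,0,0,255,0,0,0,0],
)

```text
t: 45.0
eef_pos: [0.6629, 0.0909, 0.043]
tool_rot: [0.0, 1.0, -0.008, 0.0]
contact_force: [0.4, -0.2, -2.0]
gripper_width: 0.2
grasp_force: 59.5
```

carry_out(
  targets=[255,0,-1,0,0,255,0,0,0,0],
)

```text
t: 45.2
eef_pos: [0.6628, 0.0902, 0.043]
tool_rot: [-0.0, 1.0, -0.008, 0.0]
contact_force: [-0.5, 0.5, -2.7]
gripper_width: 0.198
grasp_force: 59.4
```

carry_out(
  targets=[255,0,-0.7,0,0,255,0,0,0,0],
)

```text
t: 45.4
eef_pos: [0.6628, 0.0901, 0.0431]
tool_rot: [-0.0, 1.0, -0.007, 0.0]
contact_force: [-0.7, 1.7, -2.7]
gripper_width: 0.203
grasp_force: 59.5
```

carry_out(
  targets=[255,0,-0.7,0,0,255,0,0,0,0],
)

```text
t: 45.6
eef_pos: [0.663, 0.0894, 0.0431]
tool_rot: [-0.0, 1.0, -0.007, 0.0]
contact_force: [-0.7, 3.7, -2.0]
gripper_width: 0.204
grasp_force: 59.4
```

Contact near y = 90.1, as predicted. Final light rail push, then release and go above the spacer.

carry_out(
  targets=[255,1.5,0,-0.6,0,255,0,0,0,0,255,0.5,0,0,0,255,0,0,0,0],
)

```text
t: 46.0
eef_pos: [0.6631, 0.0894, 0.0429]
tool_rot: [-0.0, 1.0, -0.008, -0.002]
contact_force: [-7.2, 2.3, 6.0]
gripper_width: 0.202
grasp_force: 60.7
```

carry_out(
  targets=[190,0,0,0,0,147,0,0,0,0,147,0,0,0,0,147,0,0,50,0,147,0,0,50,0,147,-50,40,10,0,147,-50,40,0,0,147,-50,40,0,0,147,0,0,0,0,147,0,0,0,0],
)

```text
t: 47.0
eef_pos: [0.5479, 0.1828, 0.1505]
tool_rot: [-0.0, 1.0, -0.006, 0.0]
contact_force: [-0.6, -0.8, -0.1]
gripper_width: 0.422
grasp_force: 0.0
```

```bash
python3 - <<'E'
from prof import *
C=cams(); rep(C,["r1","r2"]); ys=np.arange(-8,300,1.)
for n in("top",): print(n,"z30",cross(ys,prof(C[n],-20,-6,ys,.03),90),cross(ys,prof(C[n],-70,-64,ys,.03),90))
print("sp",[show(fit(C,SP,np.array([.642,.043,r(-.9),0]),"brown",False,(n,),dil=1)[0]) for n in("top","scene")])
E
```

```text
t 47.1 tcp [549.5 180.7 150.3] yaw -0.98 F [0.6 0.3 0.1] w 36.0
r1 {'top': ('x 453.9 y -166.2 yaw 8.0 z 0.0', 61), 'scene': ('x 451.0 y -164.2 yaw 3.0 z 0.0', 155)}
r2 {'top': ('x 403.0 y -270.1 yaw -7.1 z 0.0', 65), 'scene': ('x 401.7 y -268.8 yaw -6.7 z 0.0', 134)}
top z30 [(3.2, '-'), (11.7, '+'), (29.8, '-'), (103.9, '+'), (123.7, '-'), (189.6, '+'), (216.3, '-'), (242.7, '+'), (261.0, '-'), (286.4, '+')] [(3.7, '-'), (8.4, '+'), (30.6, '-'), (48.7, '+'), (68.2, '-'), (100.5, '+'), (124.6, '-'), (145.1, '+'), (164.8, '-'), (187.5, '+'), (214.1, '-'), (285.1, '+')]
sp ['x 639.2 y 43.1 yaw 0.3 z 0.0', 'x 639.6 y 41.3 yaw 5.0 z 0.0']
```

carry_out(
  targets=[147,23,-34.5,0,0,147,23,-34.5,0,0,147,23,-34.5,0,0,147,23,-34,0,0,147,0,0,0,0,147,0,0,0,0,147,0,0,0,0],
)

```text
t: 47.8
eef_pos: [0.6401, 0.0446, 0.1497]
tool_rot: [-0.0, 1.0, -0.008, -0.0]
contact_force: [-0.2, -0.2, -0.7]
gripper_width: 0.429
grasp_force: 0.0
```

carry_out(
  targets=[147,1.5,-1.6,-45,0,147,0,0,-40,0,147,0,0,-15,0,147,0,0,-4,0,147,0,0,0,0,255,0,0,0,0,255,0,0,0,0,255,0,0,0,0,255,0,0,0,0],
)

```text
t: 48.7
eef_pos: [0.6433, 0.043, 0.0483]
tool_rot: [-0.0, 1.0, -0.008, 0.002]
contact_force: [0.4, -0.8, 6.6]
gripper_width: 0.177
grasp_force: 59.8
```

carry_out(
  targets=[255,0,0,10,0,255,0,0,35,0,255,0,0,45,0,255,-6,-46,0,0.5,255,-6,-46,0,0.5,255,-6,-46,0,0.5,255,-6,-46,0,0.5,255,-6,-47,0,0.5,255,-6,-47,0,0.5,255,-6,-47,0,0.5,255,-6,-47,0,0.5,255,-5,-47,0,0,255,0,0,0,0,255,0,0,0,0,255,0,0,0,0],
)

```text
t: 50.2
eef_pos: [0.5891, -0.3744, 0.1363]
tool_rot: [-0.001, 1.0, 0.028, 0.0]
contact_force: [-0.6, 0.2, -1.1]
gripper_width: 0.177
grasp_force: 59.2
```

carry_out(
  targets=[255,0,-1.5,-40,0,255,0,0,-30,0,255,0,0,-11,0,255,0,0,0,0,255,0,0,-2,0,255,0,0,0,0],
)

```text
t: 50.8
eef_pos: [0.5898, -0.3774, 0.0544]
tool_rot: [0.0, 1.0, 0.028, 0.001]
contact_force: [-0.0, -0.1, -1.3]
gripper_width: 0.18
grasp_force: 59.1
```

carry_out(
  targets=[255,0,0,-1,0,255,0,0,0,0],
)

```text
t: 51.0
eef_pos: [0.589, -0.3777, 0.0528]
tool_rot: [0.0, 1.0, 0.027, 0.0]
contact_force: [0.2, -0.5, -1.7]
gripper_width: 0.173
grasp_force: 59.1
```

carry_out(
  targets=[255,0,0,-1,0,255,0,0,0,0],
)

```text
t: 51.2
eef_pos: [0.5889, -0.3777, 0.0514]
tool_rot: [0.0, 1.0, 0.027, 0.0]
contact_force: [-1.0, 0.7, -0.7]
gripper_width: 0.179
grasp_force: 59.4
```

carry_out(
  targets=[255,0,0,-0.7,0,190,0,0,0,0,147,0,0,0,0,110,0,0,0,0,110,0,0,50,0,110,0,0,50,0,110,-37,21.5,0,-2,110,-37,21.5,0,-2,110,-37,21.5,0,-2,110,-37,21.5,0,-2,110,-37,21.5,0,-2.1,110,0,0,0,0,110,0,0,0,0,110,0,0,0,0],
)

```text
t: 52.6
eef_pos: [0.4052, -0.2708, 0.151]
tool_rot: [0.0, 0.998, -0.061, 0.001]
contact_force: [0.4, -0.9, 0.2]
gripper_width: 0.565
grasp_force: 0.0
```

```bash
python3 - <<'E'
from prof import *
C=cams(); rep(C,["r1","r2"])
E
```

```text
t 52.7 tcp [ 405.1 -270.8  150.7] yaw -6.96 F [ 0.1 -0.6  0.3] w 48.7
r1 {'top': ('x 454.0 y -166.0 yaw 7.9 z 0.0', 60), 'scene': ('x 450.6 y -164.8 yaw 5.9 z 0.0', 131)}
r2 {'top': ('x 403.2 y -271.6 yaw -6.6 z 0.0', 211), 'scene': ('x 398.8 y -269.9 yaw -6.1 z 0.0', 122)}
```

carry_out(
  targets=[110,-2,0,-45,0,110,0,0,-40,0,110,0,0,-18,0,110,0,0,-6,0,110,0,0,0,0,255,0,0,0,0,255,0,0,0,0,255,0,0,0,0,255,0,0,0,0,255,0,0,0,0],
)

```text
t: 53.7
eef_pos: [0.4029, -0.2709, 0.0428]
tool_rot: [0.001, 0.998, -0.061, 0.001]
contact_force: [-0.5, -1.5, 7.1]
gripper_width: 0.202
grasp_force: 60.0
```

carry_out(
  targets=[255,0,0,50,0,255,0,0,50,0,255,14,46,0,1,255,14,46,0,1,255,14,46,0,1,255,14,46,0,1,255,14,46,0,1,255,14,46,0,1,255,14,46,0,1,255,14,46,0,1,255,14,46,0,1,255,14,46,0,0,255,14,46,0,0,255,14,46,0,0,255,14,46,0,0,255,14,47,0,0,255,14,47,0,0,255,0,0,0,0,255,0,0,0,0,255,0,0,0,0],
)

```text
t: 55.7
eef_pos: [0.6117, 0.4202, 0.141]
tool_rot: [0.001, 1.0, 0.017, -0.0]
contact_force: [1.0, -0.7, -2.4]
gripper_width: 0.203
grasp_force: 59.6
```

```bash
python3 - <<'E'
from prof import *
C=cams(); rep(C,["r1"]); e=bot.get_obs()["eef_pos"]
q=fit(C,BROK+HAND,np.array([e[0],e[1],r(2),e[2]-.043]),"brown",False,("scene",),dil=4); print(show(q[0]),q[1])
E
```

```text
t 55.8 tcp [612.1 419.8 141.5] yaw 1.91 F [ 0.8 -0.4 -1.4] w 17.1
r1 {'top': ('x 454.0 y -165.9 yaw 7.8 z 0.0', 61), 'scene': ('x 450.5 y -163.3 yaw 6.8 z 0.0', 178)}
x 613.8 y 393.9 yaw 22.3 z 98.5 380.78824009953286
```

carry_out(
  targets=[255,0,0,-40,0,255,0,0,-30,0,255,0,0,-13,0,255,0,0,-3,0,255,0,0,0,0,255,0,0,0,0],
)

```text
t: 56.4
eef_pos: [0.6129, 0.4226, 0.0575]
tool_rot: [-0.001, 1.0, 0.017, 0.001]
contact_force: [1.1, -0.3, -1.5]
gripper_width: 0.199
grasp_force: 59.5
```

carry_out(
  targets=[255,0,0,-2,0,255,0,0,0,0],
)

```text
t: 56.6
eef_pos: [0.6121, 0.4223, 0.0544]
tool_rot: [-0.0, 1.0, 0.018, 0.001]
contact_force: [0.5, -0.9, -1.3]
gripper_width: 0.202
grasp_force: 59.5
```

carry_out(
  targets=[255,0,0,-1.5,0,255,0,0,0,0],
)

```text
t: 56.8
eef_pos: [0.6116, 0.4219, 0.052]
tool_rot: [0.0, 1.0, 0.018, 0.0]
contact_force: [-0.0, -0.9, -2.1]
gripper_width: 0.197
grasp_force: 59.5
```

carry_out(
  targets=[255,0,0,-1,0,190,0,0,0,0,147,0,0,0,0,147,0,0,0,0,147,0,0,50,0,147,0,0,50,0,110,-12,-45,0,1,110,-12,-45,0,1,110,-12,-45,0,1,110,-12,-45,0,1,110,-12,-45,0,1,110,-12,-45,0,1,110,-12,-45,0,0,110,-12,-45,0,0,110,-12,-45,0,0,110,-12,-45,0,0,110,-12,-46,0,0,110,-13,-46,0,0,110,-13,-46,0,0,110,0,0,0,0],
)

```text
t: 58.8
eef_pos: [0.4513, -0.1731, 0.1513]
tool_rot: [0.001, 0.998, 0.065, -0.0]
contact_force: [-0.2, 0.4, 0.1]
gripper_width: 0.571
grasp_force: 0.0
```

carry_out(
  targets=[110,0,0,0,0,110,0,0,0,0],
)

```text
t: 59.0
eef_pos: [0.4543, -0.1649, 0.1512]
tool_rot: [-0.0, 0.997, 0.071, 0.0]
contact_force: [0.7, -0.2, -0.4]
gripper_width: 0.569
grasp_force: 0.0
```

```bash
python3 - <<'E'
from prof import *
C=cams(); rep(C,["r1"])
q=fit(C,BROK+HAND,np.array([.6116,.4219,r(2),.008]),"brown",False,("scene",),dil=3); print(show(q[0]),q[1])
ys=np.arange(-8,300,1.)
print(cross(ys,prof(C["top"],-20,-6,ys,.03),90))
E
```

```text
t 59.1 tcp [ 454.3 -164.5  151. ] yaw 8.19 F [ 0.3  0.3 -0.1] w 48.1
r1 {'top': ('x 445.4 y -116.2 yaw 30.5 z 0.0', 250), 'scene': ('x 451.8 y -165.0 yaw 4.4 z 0.0', 167)}
x 621.8 y 412.9 yaw 3.5 z 8.0 484.2274509803922
[(2.8, '-'), (12.3, '+'), (29.5, '-'), (105.0, '+'), (123.4, '-'), (193.2, '+'), (215.1, '-'), (243.1, '+'), (261.9, '-'), (287.1, '+')]
```

carry_out(
  targets=[110,0,-1.5,-45,0,110,0,0,-40,0,110,0,0,-18,0,110,0,0,-6,0,110,0,0,0,0,255,0,0,0,0,255,0,0,0,0,255,0,0,0,0,255,0,0,0,0,255,0,0,0,0],
)

```text
t: 60.1
eef_pos: [0.455, -0.1679, 0.0432]
tool_rot: [0.0, 0.998, 0.07, 0.001]
contact_force: [-0.2, -1.2, 6.3]
gripper_width: 0.196
grasp_force: 60.1
```

carry_out(
  targets=[255,0,0,50,0,255,0,0,50,0,255,12,45,0,-1,255,12,45,0,-1,255,12,45,0,-1,255,15,45,0,-1,255,15,45,0,-1,255,15,45,0,-1.2,255,15,45,0,0,255,15,45,0,0,255,16,45,0,0,255,16,45,0,0,255,16,46,0,0,255,0,0,0,0,255,0,0,0,0,255,0,0,0,0],
)

```text
t: 61.7
eef_pos: [0.6124, 0.3264, 0.1414]
tool_rot: [0.001, 1.0, 0.015, -0.001]
contact_force: [-0.8, -0.3, -2.2]
gripper_width: 0.2
grasp_force: 60.0
```

carry_out(
  targets=[255,0,0,-40,0,255,0,0,-30,0,255,0,0,-13,0,255,0,0,-3,0,255,0,0,0,0,255,0,0,0,0],
)

```text
t: 62.3
eef_pos: [0.6139, 0.3289, 0.0579]
tool_rot: [-0.001, 1.0, 0.016, 0.001]
contact_force: [0.6, 0.2, -1.4]
gripper_width: 0.197
grasp_force: 59.9
```

carry_out(
  targets=[255,0,0,-2,0,255,0,0,0,0],
)

```text
t: 62.5
eef_pos: [0.6131, 0.3287, 0.0548]
tool_rot: [-0.0, 1.0, 0.016, 0.001]
contact_force: [-0.3, -0.1, -2.3]
gripper_width: 0.198
grasp_force: 60.0
```

carry_out(
  targets=[255,0,0,-1.5,0,255,0,0,-1,0,255,0,0,0,0],
)

```text
t: 62.8
eef_pos: [0.6127, 0.3285, 0.0514]
tool_rot: [0.0, 1.0, 0.016, 0.0]
contact_force: [-0.1, 0.7, -2.6]
gripper_width: 0.203
grasp_force: 60.1
```

Release, rise and retreat to a clear spot. Then I'll take the last picture and measure.

carry_out(
  targets=[255,0,0,-0.5,0,190,0,0,0,0,147,0,0,0,0,147,0,0,0,0,147,0,0,50,0,147,0,0,50,0,147,-40,-20,30,0,147,-40,-20,20,0,147,-40,-20,0,0,147,-40,-10,0,0,147,0,0,0,0,147,0,0,0,0],
)

```text
t: 64.0
eef_pos: [0.4554, 0.2599, 0.1995]
tool_rot: [-0.0, 1.0, 0.016, 0.001]
contact_force: [1.1, -0.6, 0.5]
gripper_width: 0.421
grasp_force: 0.0
```

```bash
python3 - <<'E'
from prof import *
C=cams(); rep(C,[])
ys=np.arange(-8,300,1.)
for x in((-20,-6),(-68,-60),(-105,-95)): print(x,cross(ys,prof(C["top"],*x,ys,.03),90))
for n in("scene",): print(n,cross(ys,prof(C[n],-20,-6,ys,.03),90))
xs=np.arange(-140,5,1.)
im=lambda n,a,k:cv2.resize(C[n]["frame"][a[1]:a[3],a[0]:a[2],::-1],k,interpolation=cv2.INTER_CUBIC)
cv2.imwrite("pics/final.png",np.hstack([im("top",(75,100,395,228),(500,200)).repeat(1,0) if 0 else np.vstack([im("top",(75,100,275,220),(500,300)),im("top",(200,100,400,220),(500,300))]),im("scene",(180,80,390,350),(300,386)) if 0 else cv2.copyMakeBorder(im("scene",(180,60,390,345),(300,407)),0,193,0,0,cv2.BORDER_CONSTANT)]))
E
```

```text
t 64.1 tcp [456.8 260.4 199.2] yaw 1.81 F [ 0.  -0.2 -0. ] w 35.9
(-20, -6) [(2.8, '-'), (12.3, '+'), (29.6, '-'), (104.9, '+'), (123.4, '-'), (193.2, '+'), (215.1, '-'), (243.1, '+'), (261.9, '-'), (287.0, '+')]
(-68, -60) [(3.6, '-'), (9.1, '+'), (30.6, '-'), (49.0, '+'), (68.0, '-'), (102.0, '+'), (124.4, '-'), (145.3, '+'), (164.7, '-'), (195.3, '+'), (216.6, '-'), (286.1, '+')]
(-105, -95) [(2.9, '-'), (10.0, '+'), (30.7, '-'), (101.5, '+'), (124.6, '-'), (194.1, '+')]
scene [(19.8, '-'), (91.0, '+'), (111.1, '-'), (184.3, '+'), (202.9, '-'), (263.7, '+')]
```

View pics/final.png

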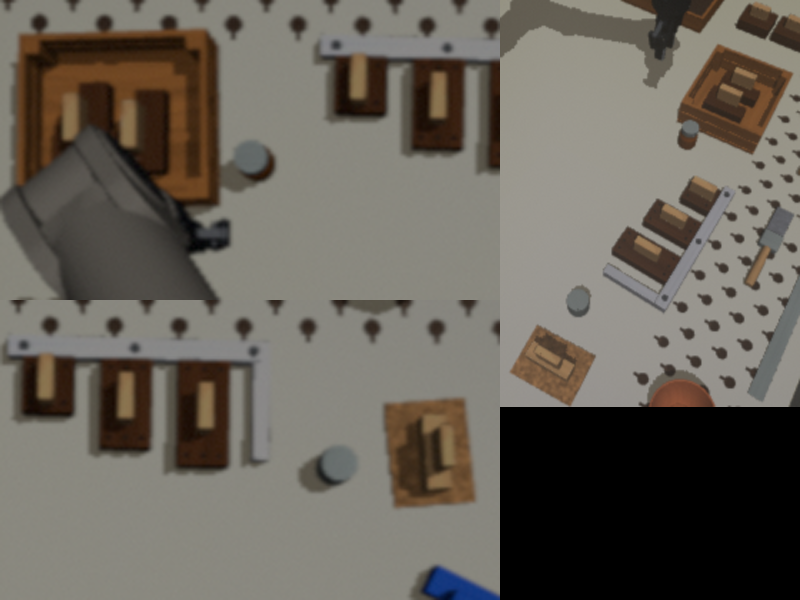

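The last picture shows:
- The row b1, b2, b4 stands square at the rail with even gaps (scene panel, around (645,250), (672,222) and (700,192)).
- Both broken blocks are in the crate, and the spacer stands on its mat.
- The jar and tin are untouched, and the gripper is clear.

Handing in.

```bash
python3 -c "
from station import bot
print(bot.hand_in())"
```

```text
the job is handed in; nothing more can be done
None
```

The job is handed in (no verdict was returned): b1, b2 and b4 (no b3 was on the table) stand square against the rail in that order with gaps of about 30 mm, both broken blocks are in the crate, the spacer is on its mat, and the jar and tin were left alone; one of the pictures I viewed was 800 x 800, over the 800 x 600 limit.

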